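# Refill the detergent dosing station and nest its measuring cups

## Task

Get the dosing station ready for the next wash: slide its hatch open, press every refill cartridge on the worktop fully home in the bay of its own colour so that its flange is flush with the deck, then slide the hatch shut again. Stack all the light blue measuring cups upright, nested one in another, on the round cup rest at the left end of the station; the cups may be done at any time. Leave the candle glass, the aerosol can and the grey pot standing where they are, and let go of everything at the end.

Things in the scene. Friction and masses are not known exactly. Their poses are not given: they have to be found in the camera images.
- hatch_grip (a point): Dark finger bar on top of the dosing station's sliding hatch; this point is the bar's centre. 100 mm long along the point's y, 12 mm thick in x, 22 mm tall, its top 120 mm, the hatch plate under it 98 mm above the worktop; gripped or pushed from above. The point's x axis points the way the hatch opens (backwards, away from the robot).
- hatch (a joint): Sliding hatch of smoked plastic over the three bays: 0 m = shut, 0.100 m = fully open, pushed back along the grip point's x. It slides with about 3 N and stays where left; at the start it may stand slightly open. To load, open it at least 0.09 m. It passes over a cartridge that is fully home (grip 26 mm above the deck) but jams on one that stands proud (underside 30 mm above the deck).
- bay_blue (a point): Middle of the mouth of the bay with blue strips in the station's dark deck, level with the deck top, 64 mm above the worktop. Rebate 87 (x) x 65 mm (y), 6 mm deep, then a well 70 x 48 mm. A stiff valve seat on the bottom holds a cartridge 12 mm proud until it is pushed down with about 10 N; then it stays down, flange flush with the deck. x axis as the hatch's.
- bay_green (a point): The same for the middle bay, with green strips. The bays lie in a row 70 mm apart along the point's y: blue, green, orange from left to right. The white station stands fast; its body is 225 x 230 mm, plus a wing with the cup rest at its left end.
- bay_orange (a point): The same for the right-hand bay, with orange strips.
- cart_blue_centre (a point): Refill cartridge, white body, blue flange and grip, upright; this point is its centre, 36 mm above its bottom. From the bottom: weighted foot 60 x 38 mm (x, y) 12 mm high; body 64 x 42 mm to 40 mm; flange 80 x 58 mm from 40 to 46 mm; grip rib 44 mm long in x, 20 mm thick in y, from 46 to 72 mm. 0.18 kg. Fits its bay either way round, long side along the bay's x, 3 mm play a side.
- cart_green_centre (a point): The same kind of cartridge with green flange and grip. Fully home in a bay, this point lies 10 mm below the bay's point. Two or three colours are there each time.
- cart_orange_centre (a point): The same kind of cartridge with orange flange and grip.
- cup_rest (a point): Round dished rest on the wing at the left end of the dosing station: this point is the middle of its floor, 20 mm above the worktop; a rim 5 mm high, 54 mm wide inside, keeps a cup's foot in place.
- cup_a_centre (a point): Light blue stackable measuring cup, open at the top, 64 mm high; this point is its centre, 32 mm above its foot, z up. Lower half: tapered foot 48 to 55 mm across; upper half: collar 66 mm across outside, 59 mm inside. A cup's foot goes into the collar of another until its shoulder rests on the rim, which puts it 32 mm higher. 0.06 kg. All cups are alike.
- cup_b_centre (a point): Another such cup. Two or three cups are there each time.
- cup_c_centre (a point): Another such cup.
- candle: Bystander: cream candle in a clear glass, 76 mm across, 90 mm high; origin at its bottom.
- starch_can: Bystander: white and blue aerosol can, 54 mm across, 196 mm high; origin at its bottom.
- balm_pot: Bystander: low grey and white pot, 69 mm across, 41 mm high; origin at its bottom.
Mind the look-alikes: they are no part of the job. What is shaped like the part that bears cup_c_centre but yellow is not meant.

How it is judged:
On the way, in this order (a step that is already met when the one before it is completed fails the run):
1. the hatch is slid open (value of joint hatch above 0.085 m), for 0.2 s.
2. every cartridge is home and flush in the bay of its colour (z of cart_blue_centre in the frame of bay_blue below -0.0075 m and horizontal distance between cart_blue_centre and bay_blue below 0.005 m and angle between each of cart_blue_centre, cart_green_centre, cart_orange_centre's own z axis and vertical below 0.06 rad and angle between the x axis of cart_blue_centre and the x axis of bay_blue, either way round below 0.1 rad and z of cart_green_centre in the frame of bay_green below -0.0075 m and horizontal distance between cart_green_centre and bay_green below 0.005 m and angle between the x axis of cart_green_centre and the x axis of bay_green, either way round below 0.1 rad and z of cart_orange_centre in the frame of bay_orange below -0.0075 m and horizontal distance between cart_orange_centre and bay_orange below 0.005 m and angle between the x axis of cart_orange_centre and the x axis of bay_orange, either way round below 0.1 rad), for 0.3 s.
3. the hatch is shut again (value of joint hatch below 0.008 m), for 0.2 s.
At the end, for the whole second after the job is handed in: Each cartridge present is in its colour's bay, at most 2.5 mm proud, within 5 mm of the bay's middle, upright and in line; each cup present stands upright in the stack on the cup rest, within 10 mm of its axis; hatch shut to within 8 mm; nothing held (all of step 2 and horizontal distance between each of cup_a_centre, cup_b_centre, cup_c_centre and cup_rest below 0.01 m and angle between each of cup_a_centre, cup_b_centre, cup_c_centre's own z axis and vertical below 0.12 rad and z of cup_a_centre in the frame of cup_rest between 0.026 and 0.102 m and z of cup_b_centre in the frame of cup_rest between 0.026 and 0.102 m and z of cup_c_centre in the frame of cup_rest between 0.026 and 0.102 m and value of joint hatch below 0.008 m); the robot touches nothing.
It fails at once if the candle is knocked over or shoved more than 4 cm (distance of candle from where it was at the start of the episode above 0.04 m or angle between candle's own z axis and vertical above 0.5 rad).
It fails at once if the aerosol can is knocked over or shoved more than 4 cm (distance of starch_can from where it was at the start of the episode above 0.04 m or angle between starch_can's own z axis and vertical above 0.5 rad).
It fails at once if the pot is knocked over or shoved more than 4 cm (distance of balm_pot from where it was at the start of the episode above 0.04 m or angle between balm_pot's own z axis and vertical above 0.5 rad).
Of cart_blue, cart_green, cart_orange only 2 to 3 are there at a start; the rules pass over those that are not, and their reading is None.
Of cup_a, cup_b, cup_c only 2 to 3 are there at a start; the rules pass over those that are not, and their reading is None.
At some moment in a run one of cart_blue, cart_green, cart_orange may be knocked a few centimetres aside while the robot is not near it.
Once in a run the grip may slacken for a moment while it holds something.
It also fails if it takes over 210 s, if anything falls off the work surface, if the arm or the gripper's body presses on something with over 40 N, if the wrist force passes 120 N, or if a joint passes its speed limit or range.

## Robot

A 7-joint arm with a two-finger parallel gripper is mounted at the origin on a cart in front of the work surface, level with it; the furniture and walls round the work are solid. World frame = base frame: x ahead of the robot, y to its left, z up, the work surface at z = 0. Lengths are in m, angles in rad, forces in N, time in s.
With the tool pointing down it reaches from about 0.35 to 0.9 m from the base axis. Payload 19.9 kg.
Tool frame: the origin (TCP) lies on the front face of the gripper's body, between the roots of the fingers; the fingertips stand 97 mm ahead of it and the grasp point (between the pads) lies 78 mm ahead of it; z points along the fingers, y is the line along which they close (so a half turn about z gives the same grasp; the last joint's range is limited). The gripper opens to 94 mm and grips with 3 to 60 N. Pads are 16 mm wide; open, the fingers measure 119 mm over their backs; the gripper's body (75 mm by 177 mm) begins 78 mm behind the grasp point.
Start: joints at [1.204, 0.417, -0.01, 1.614, 0.005, 1.111, -0.053], TCP at [0.199, -0.592, 0.303] pointing down, gripper open.
Joint ranges: [-2.81, 2.81], [-0.39, 2.02], [-1.27, 1.25], [0.06, 2.57], [-1.19, 4.33], [0.19, 2], [-2.82, 2.82]. Speed limits (rad/s): [1.89, 1.89, 2.39, 2.39, 3.01, 3.01, 3.01].

## Interface

Orientations are given as a rotation vector (axis times angle).
In Python, from cell import arm, eyes, sign_off gives the robot as it stands. The module is installed in compiled form; this text tells all that it offers.
- The arm moves only by the tool drive_tool, never from a script. Its argument "motion" is a list of rows, each a list of 3 entries, a list of its own where there are three numbers: the closure, from -1 (fully open) to 1 (shut), then the shift along the tool's x, y, z scaled (see below), then the turn about the tool's z scaled (see below). In form: [[hand, [tx, ty, tz], roll], ...]. A call has exactly 5 rows; each row shifts and turns the commanded pose from where the row before left it, along the tool's axes as they then stand; what a row does not reach is not made up. The controller multiplies each number of a shift by 1 m and each number of a turn by pi rad. A row lasts 1/8 s, in which the tool goes at most 62.5 mm and 10.7 degrees, less where a joint would pass 70% of its speed; a pose out of reach is approached as far as the arm can. A call with a number of a shift or a turn outside -1 to 1 is refused whole. A call with a gripper value outside its range is refused whole. The fingers move at their own pace and stop on an object; "grip_force" is the grip in N (left out, the last holds). Time passes only in rows, so rows that do not move let the fingers close, or fill a call up. It gives the time, the measured TCP pose, the force, the opening and the grip force at its end, in the units of the state.
- arm.get_obs(): the state, without advancing time (a new reading comes with each control period).
- eyes.read_camera(name): name is "scene" or "top" or "wrist"; returns a dict with "img" (420x560x3 uint8, red, green, blue), "fov_y" (degrees; the focal length in pixels is half the picture's height over the tangent of half this angle, whatever the lens; pixels are square), "cx", "cy" (the principal point, pixels), "R" (3x3) and "t" (3): a world point X has camera coordinates R X + t. Camera axes: x right, y down, z forward; pixel columns grow to the right and rows downward; lengths in m; the calibration is good to about 2 mm. A picture is of the moment at which its call begins. There is no depth.
- sign_off(): hands the job in; it is judged then, once.
Trained networks look in the newest picture that a camera, given by its name, has taken for a name from the list of things; names that differ only in an ending like _2 or _b are one class to them, and where a whole thing is asked for, a point or a joint stands for the part that bears it (a point fixed in the world has none). Each returns a list of dicts, best first, with "confidence" (0 to 1); they miss things now and then, are a little off and sometimes report something else, mostly with a low value. They report only what shows in the picture. A call takes as long as a camera call. They do not tell look-alikes from the thing itself.
- eyes.look_for(camera, name): "position" ([x, y, z] in m, in the coordinates of the camera as it stood for that picture, good to about 4 mm: the middle of the surface that is visible of it).
The state is a dict: "clock": time; "joint_positions": joint angles; "joint_vel": joint speeds; "joint_efforts": joint torques, N m; "tcp_pos": TCP position; "orientation": TCP orientation; "force": force on the tool from outside, world axes, zero at the start; "moment": the same for the moment, N m; "finger_gap": finger opening in m; "finger_force": force on a finger pad.
Only numpy, scipy, OpenCV 4.12 (cv2) and the standard library are available. Lean on these libraries where they do the work, as an engineer would, in place of code of your own. Each camera call takes 0.05 s, during which the arm holds its last target. There are 200 camera calls.

## Working session

There is one attempt and no reset: what is moved stays moved. The work goes in short steps, Python scripts to look and compute and a tool call to move; the robot and the scene stay as the last step left them, time stands still between calls to the robot, and variables do not carry over. Pictures are saved under pics/ and viewed, at most 14 in all, crops included, and the job is handed in when it is done.

Besides the shell and the picture viewer there is one more tool, called by a JSON object that holds its "op" and its "data". drive_tool: Moves the arm, as the interface text tells. Its arguments: {"type":"object","properties":{"motion":{"type":"array","items":{"type":"array"}},"grip_force":{"type":"number"}},"required":["motion"]}

```bash
mkdir -p pics
cat > h.py <<'E'
import numpy as np, cv2
from cell import arm, eyes, sign_off
from scipy.spatial.transform import Rotation as Ro
def shot(n,f):
    c=eyes.read_camera(n); cv2.imwrite('pics/'+f,c['img'][:,:,::-1]); return c
def foc(c): return c['img'].shape[0]/2/np.tan(np.radians(c['fov_y'])/2)
def ray(c,u,v,z):
    R=np.array(c['R']);t=np.array(c['t']);o=-R.T@t
    d=R.T@np.array([(u-c['cx'])/foc(c),(v-c['cy'])/foc(c),1]); return o+d*(z-o[2])/d[2]
def proj(c,X):
    p=np.array(c['R'])@np.array(X)+np.array(c['t']); return p[:2]/p[2]*foc(c)+[c['cx'],c['cy']]
def find(n,c,name,k=4,mn=.2):
    R=np.array(c['R']);t=np.array(c['t'])
    return [(np.round(R.T@(np.array(d['position'])-t),3).tolist(),round(d['confidence'],2)) for d in eyes.look_for(n,name)[:k] if d['confidence']>mn]
def st():
    o=arm.get_obs(); print({k:np.round(o[k],3).tolist() for k in ('clock','tcp_pos','orientation','force','finger_gap','joint_positions')})
E
python3 - <<'E'
from h import *
st()
for n in('top','scene'):
    c=shot(n,n+'0.png'); print(n,np.round(-np.array(c['R']).T@np.array(c['t']),3),foc(c))
    for k in ['hatch_grip','cart_blue_centre','cart_green_centre','cart_orange_centre','cup_a_centre','candle','starch_can','balm_pot']: print(k,find(n,c,k))
E
```

```text
{'clock': 0.0, 'tcp_pos': [0.199, -0.592, 0.302], 'orientation': [-3.099, -0.508, 0.0], 'force': [0.321, -0.579, 0.108], 'finger_gap': 0.094, 'joint_positions': [1.205, 0.418, -0.01, 1.614, 0.005, 1.111, -0.053]}
top [-0.006 -0.176  1.561] 438.6583689155326
hatch_grip [([0.569, 0.237, 0.101], 0.88)]
cart_blue_centre [([0.397, 0.175, 0.049], 0.87)]
cart_green_centre [([0.455, 0.095, 0.049], 0.66)]
cart_orange_centre [([0.396, 0.173, 0.051], 0.32)]
cup_a_centre [([0.451, -0.107, 0.036], 0.81)]
candle [([0.742, 0.099, 0.053], 0.67)]
starch_can [([0.637, 0.031, 0.141], 0.73), ([0.343, -0.306, 0.035], 0.66)]
balm_pot [([0.545, -0.112, 0.042], 0.74)]
scene [-0.11   0.773  0.808] 419.2566581034465
hatch_grip [([0.54, 0.264, 0.1], 0.92)]
cart_blue_centre [([0.389, 0.195, 0.048], 0.86)]
cart_green_centre [([0.447, 0.121, 0.046], 0.56)]
cart_orange_centre [([0.327, 0.291, 0.041], 0.97), ([0.543, 0.262, 0.099], 0.44)]
cup_a_centre [([0.436, -0.094, 0.046], 0.63), ([0.541, 0.33, 0.069], 0.24)]
candle [([0.72, 0.092, 0.07], 0.74)]
starch_can [([0.637, 0.058, 0.111], 0.87)]
balm_pot [([0.542, -0.098, 0.04], 0.63)]
```

```bash
ls pics
```

```text
scene0.png
top0.png
```

View pics/top0.png

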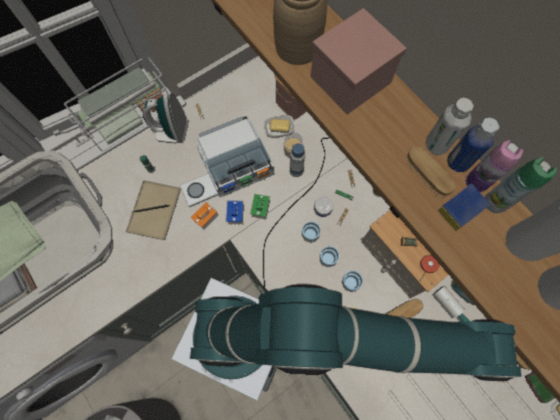

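View pics/scene0.png

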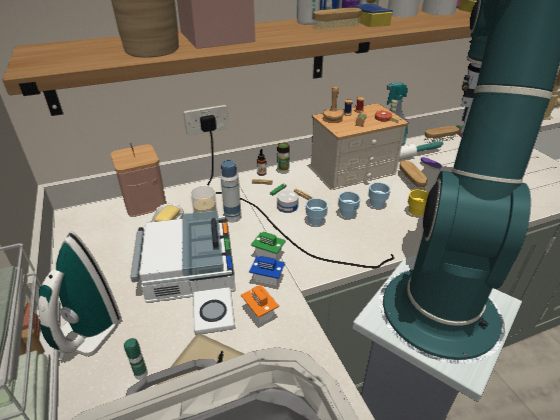

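The pictures show the station with its bays to the front (top view ~235,155), the cup rest at (195,190) and the orange, blue and green cartridges at (203,215), (235,211) and (260,206). The three blue cups are at (311,232), (328,256) and (352,282), and a yellow look-alike cup is only visible in the scene view at (419,203). Next I'll zoom in.

Run:
```python
from h import *
c=shot('top','t1.png'); im=c['img'][:,:,::-1].copy()
cv2.imwrite('pics/t1c.png',cv2.resize(im[100:300,175:375],None,fx=3,fy=3,interpolation=cv2.INTER_CUBIC))
hsv=cv2.cvtColor(im,cv2.COLOR_BGR2HSV)
for n,(a,b) in dict(orange=((5,150,90),(16,255,255)),blue=((108,150,60),(125,255,255)),green=((45,120,40),(75,255,255)),cup=((95,50,60),(110,160,255))).items():
    m=cv2.inRange(hsv,a,b); m=cv2.morphologyEx(m,cv2.MORPH_CLOSE,np.ones((3,3)))
    k,l,s,ce=cv2.connectedComponentsWithStats(m)
    for i in range(1,k):
        x,y=ce[i]
        if s[i,4]>25 and 180<x<380 and 100<y<300:
            r=cv2.minAreaRect(np.argwhere(l==i)[:,::-1].astype(np.float32))
            B=np.array([ray(c,*p,.05)[:2] for p in cv2.boxPoints(r)]); e=[B[1]-B[0],B[2]-B[1]]
            e.sort(key=np.linalg.norm)
            print(n,s[i,4],np.round(ce[i],1),'z.05',np.round(ray(c,*ce[i],.05)[:2],3),'size',[round(float(np.linalg.norm(q)),3) for q in e],'longdir deg',round(float(np.degrees(np.arctan2(e[1][1],e[1][0]))),1))
```

```text
orange 286 [203.5 214.6] z.05 [0.339 0.273] size [0.055, 0.077] longdir deg -17.9
blue 250 [234.3 211. ] z.05 [0.396 0.177] size [0.051, 0.073] longdir deg -154.7
green 206 [259.8 204.9] z.05 [0.455 0.102] size [0.049, 0.072] longdir deg 14.1
cup 102 [297.6 149.6] z.05 [0.717 0.062] size [0.041, 0.047] longdir deg -26.7
cup 63 [228.5 187.6] z.05 [0.47  0.236] size [0.025, 0.051] longdir deg -46.3
cup 180 [311.1 230.9] z.05 [ 0.439 -0.107] size [0.054, 0.056] longdir deg -158.1
cup 170 [329.2 255.7] z.05 [ 0.38 -0.2 ] size [0.048, 0.058] longdir deg 12.5
cup 102 [353.4 278.3] z.05 [ 0.34  -0.305] size [0.046, 0.057] longdir deg -130.1
```

View pics/t1c.png

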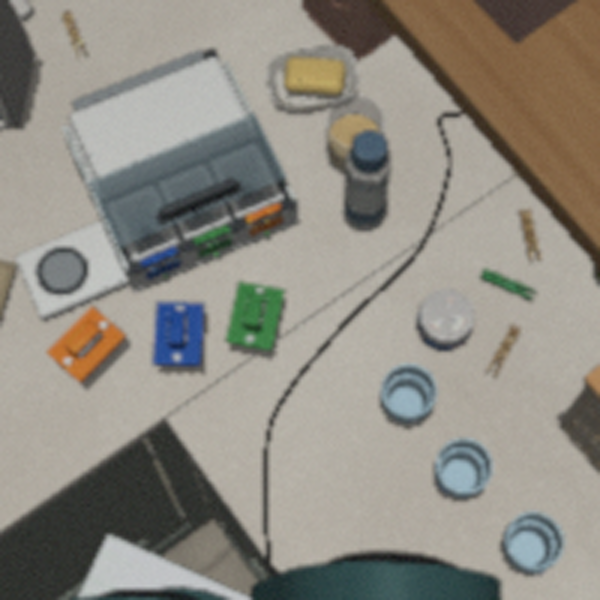

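The crop shows three cups, three cartridges, the hatch bar from (160,216) to (240,184) and the cup rest at (62,270), with the strips at the front deck edge. The image-only headings are coarse, so I'll compute the station frame.

Run:
```python
from h import *
c=eyes.read_camera('top'); print(np.round(-np.array(c['R']).T@np.array(c['t']),3))
f=lambda x,y,z: ray(c,175+x/3-.33,100+y/3-.33,z)[:2]
a=f(160,214,.12);b=f(240,183,.12); d=a-b
print('bar',a,b,(a+b)/2,np.linalg.norm(d),'x-ax deg',np.degrees(np.arctan2(d[1],d[0]))-90)
for n,p in dict(blue=(160,263),green=(213,240),orange=(264,218)).items(): print(n,f(*p,.064))
print('rest',f(62,270,.02)); 
for p in [(137,285),(296,218),(207,53),(70,130)]: print('corner',f(*p,.064),f(*p,.098))
for p in [(408,395),(463,468),(532,543)]: print('cup z.064',f(*p,.064))
print('pot',f(445,318,.041),'can',f(369,150,.196),'candle',f(355,135,.09))
w=shot('wrist','w0.png'); print('wrist cam', np.round(-np.array(w['R']).T@np.array(w['t']),3), foc(w)); print(np.round(w['R'],3))
o=arm.get_obs(); print(np.round(Ro.from_rotvec(o['orientation']).as_matrix(),3))
```

```text
[-0.006 -0.176  1.561]
bar [0.50495584 0.246518  ] [0.58029492 0.17602578] [0.54262538 0.21127189] 0.10317524090253344 x-ax deg 46.903586145210625
blue [0.46591461 0.23434678]
green [0.51954677 0.18786101]
orange [0.57164528 0.14249015]
rest [0.42182268 0.35513276]
corner [0.42876421 0.2473987 ] [0.41889335 0.23779375]
corner [0.58755635 0.10615957] [0.57407992 0.09976162]
corner [0.75469168 0.30663501] [0.73742022 0.29568502]
corner [0.58372882 0.41849468] [0.57033929 0.40500477]
cup z.064 [ 0.43238846 -0.10723667]
cup z.064 [ 0.37665555 -0.19886309]
cup z.064 [ 0.32725596 -0.30244736]
pot [ 0.5479048  -0.11063303] can [0.64700765 0.0388373 ] candle [0.70984095 0.07952907]
wrist cam [ 0.271 -0.568  0.385] 362.5170281366734
[[ 0.319 -0.948 -0.   ]
 [-0.916 -0.309  0.258]
 [-0.244 -0.082 -0.966]]
[[ 0.948  0.319 -0.   ]
 [ 0.319 -0.948  0.   ]
 [-0.    -0.    -1.   ]]
```

```bash
cat >> h.py <<'E'
def plan(x,y,z,head,step=.06,rs=.055):
    """rows from the present TCP pose to (x,y,z) with tool x heading (deg), tool down"""
    o=arm.get_obs(); p=np.array(o['tcp_pos']); M=Ro.from_rotvec(o['orientation']).as_matrix()
    th=np.arctan2(M[1,0],M[0,0]); roll=-((np.radians(head)-th+np.pi)%(2*np.pi)-np.pi)/np.pi
    d=np.array([x,y,z])-p; n=int(max(np.ceil(np.linalg.norm(d)/step),np.ceil(abs(roll)/rs),1)); n=-(-n//5)*5 if n>2 else n
    print('at',p.round(3),'head',round(float(np.degrees(th)),1),'tilt',round(float(np.degrees(np.arccos(-M[2,2]))),1),'gap',round(float(o['finger_gap']),3),'t',round(float(o['clock']),1),'roll/row',round(roll/n,3),'rows',n)
    q=p.copy()
    for i in range(n):
        t=p+d*(i+1)/n-q; a=th-roll*np.pi*i/n
        s=np.round([t[0]*np.cos(a)+t[1]*np.sin(a),t[0]*np.sin(a)-t[1]*np.cos(a),-t[2]],3)
        q=q+[s[0]*np.cos(a)+s[1]*np.sin(a),s[0]*np.sin(a)-s[1]*np.cos(a),-s[2]]
        print(i,s.tolist())
E
python3 - <<'E'
from h import *
plan(.5,.17,.33,138)
E
```

```text
at [ 0.199 -0.592  0.303] head 18.6 tilt 0.0 gap 0.094 t 1.1 roll/row -0.044 rows 15
0 [0.035, -0.042, -0.002]
1 [0.041, -0.036, -0.002]
2 [0.045, -0.031, -0.001]
3 [0.049, -0.024, -0.002]
4 [0.052, -0.017, -0.002]
5 [0.054, -0.009, -0.002]
6 [0.054, -0.002, -0.002]
7 [0.055, 0.005, -0.002]
8 [0.053, 0.013, -0.001]
9 [0.05, 0.021, -0.002]
10 [0.048, 0.027, -0.002]
11 [0.043, 0.033, -0.002]
12 [0.038, 0.039, -0.002]
13 [0.033, 0.044, -0.002]
14 [0.026, 0.048, -0.001]
```

{"op": "drive_tool", "data": {"motion": [[-1,[0.035,-0.042,-0.002],-0.044],[-1,[0.041,-0.036,-0.002],-0.044],[-1,[0.045,-0.031,-0.002],-0.044],[-1,[0.049,-0.024,-0.002],-0.044],[-1,[0.052,-0.017,-0.002],-0.044]], "grip_force": 15}}

```text
clock: 1.68
tcp_pos: [0.3, -0.3365, 0.3129]
orientation: [2.741, 1.534, -0.0]
force: [1.6, -0.7, 0.4]
finger_gap: 0.094
finger_force: 0.0
```

{"op": "drive_tool", "data": {"motion": [[-1,[0.054,-0.009,-0.002],-0.044],[-1,[0.054,-0.002,-0.002],-0.044],[-1,[0.055,0.005,-0.002],-0.044],[-1,[0.053,0.013,-0.002],-0.044],[-1,[0.05,0.021,-0.002],-0.044]]}}

```text
clock: 2.3
tcp_pos: [0.402, -0.0835, 0.323]
orientation: [2.059, 2.371, -0.0]
force: [0.7, -0.1, 0.3]
finger_gap: 0.0941
finger_force: 0.0
```

{"op": "drive_tool", "data": {"motion": [[-1,[0.048,0.027,-0.002],-0.044],[-1,[0.043,0.033,-0.002],-0.044],[-1,[0.038,0.039,-0.002],-0.044],[-1,[0.033,0.044,-0.002],-0.044],[-1,[0.026,0.048,-0.001],-0.044]]}}

```text
clock: 2.92
tcp_pos: [0.5038, 0.1701, 0.332]
orientation: [1.135, 2.929, 0.0]
force: [1.4, -0.9, 0.7]
finger_gap: 0.0935
finger_force: 0.0
```

Run:
```python
from h import *
import pickle
c=shot('wrist','w1.png'); pickle.dump(c,open('w1.pkl','wb'))
for k in ['hatch_grip','cart_blue_centre','cart_green_centre','cart_orange_centre']: print(k,find('wrist',c,k))
plan(.543,.211,.25,138)
```

```text
hatch_grip [([0.547, 0.262, 0.101], 0.95)]
cart_blue_centre [([0.4, 0.181, 0.044], 0.64)]
cart_green_centre [([0.451, 0.113, 0.048], 0.58)]
cart_orange_centre [([0.365, 0.267, 0.044], 0.6)]
at [0.503 0.168 0.331] head 137.4 tilt 0.0 gap 0.094 t 3.2 roll/row -0.002 rows 2
0 [-0.0, 0.029, 0.041]
1 [-0.0, 0.03, 0.04]
```

View pics/w1.png

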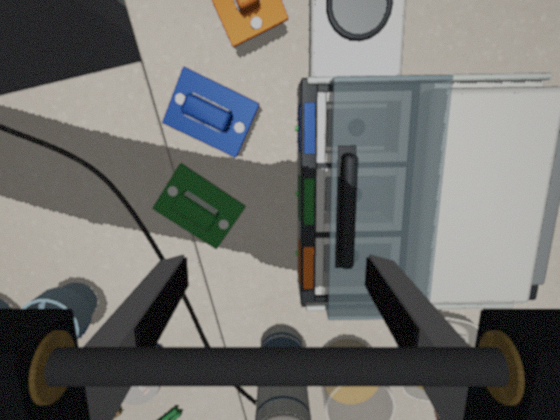

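The wrist view shows the bar from (349,153) to (344,268), the strips at x≈309 (blue 127, green 201, orange 268) and the wells faintly through the hatch. The blue and green cartridges are centred near (211,111) and (199,206).

Run:
```python
from h import *
import pickle
c=pickle.load(open('w1.pkl','rb'))
f=lambda p,z: ray(c,*p,z)[:2]
a,b=f((349,153),.12),f((344,268),.12); print('bar',(a+b)/2,np.linalg.norm(a-b),np.degrees(np.arctan2(*(a-b)[::-1]))-90)
a,b=f((316,82),.064),f((316,303),.064); print('front',a,b,np.linalg.norm(a-b),np.degrees(np.arctan2(*(a-b)[::-1]))-90)
for p in [(309,127),(309,201),(308,268)]: print('strip',f(p,.064))
a,b=f((316,165),.064),f((408,165),.064);print('div1',a,b,np.linalg.norm(a-b),np.degrees(np.arctan2(*(b-a)[::-1])))
a,b=f((316,234),.064),f((402,234),.064);print('div2',a,b,np.linalg.norm(a-b))
for n,P in dict(blue=[(184,68),(259,100),(237,156),(163,120)],green=[(180,165),(244,207),(220,247),(153,205)]).items():
    Q=np.array([f(p,.046) for p in P]); e=Q[1]-Q[0];print(n,Q.mean(0),[round(float(np.linalg.norm(Q[i]-Q[i-1])),3) for i in range(4)],np.degrees(np.arctan2(e[1],e[0])),np.degrees(np.arctan2(*(Q[2]-Q[3])[::-1])))
print('rest',f((359,5),.025))
```

```text
bar [0.54150938 0.21698893] 0.09851897118722533 48.080227319546026
front [0.44612717 0.27352319] [0.61331051 0.12953978] 0.2206388288538498 49.26396177647888
strip [0.47163781 0.24292073]
strip [0.52484628 0.19663285]
strip [0.57750028 0.14945563]
div1 [0.50279309 0.22472077] [0.56229592 0.28997843] 0.08831279129350332 47.64101565319557
div2 [0.55521962 0.17956943] [0.61369631 0.24369439] 0.08678439870741622
blue [0.39768084 0.18304888] [0.053, 0.076, 0.058, 0.079] 25.484565247309572 21.687195319908888
green [0.45653797 0.1073909 ] [0.052, 0.077, 0.051, 0.082] 13.331847560499769 13.462625648652017
rest [0.42100558 0.35499684]
```

{"op": "drive_tool", "data": {"motion": [[0.15,[0.002,0.031,0.02],-0.005],[0.15,[0.003,0.031,0.03],0],[0.15,[0,0,0.03],0],[0.15,[0,0,0.027],0],[0.15,[0,0,0.02],0]]}}

```text
clock: 3.8
tcp_pos: [0.5411, 0.2164, 0.2038]
orientation: [1.121, 2.935, -0.001]
force: [0.4, -0.1, 0.2]
finger_gap: 0.0475
finger_force: 0.0
```

{"op": "drive_tool", "data": {"motion": [[1,[0,0,0],0],[1,[0,0,0],0],[1,[0,0,0],0],[1,[0,0,0],0],[1,[0,0,0],0]]}}

```text
clock: 4.42
tcp_pos: [0.5414, 0.218, 0.2055]
orientation: [1.118, 2.935, 0.001]
force: [-0.8, -0.8, 7.5]
finger_gap: 0.0118
finger_force: 15.0
```

{"op": "drive_tool", "data": {"motion": [[1,[0,0.02,0],0],[1,[0,0.02,0],0],[1,[0,0.02,0],0],[1,[0,0.02,0],0],[1,[0,0.016,0],0]]}}

```text
clock: 5.05
tcp_pos: [0.6044, 0.2888, 0.205]
orientation: [-1.118, -2.935, 0.007]
force: [-20.9, -20.5, 22.0]
finger_gap: 0.0232
finger_force: 15.0
```

{"op": "drive_tool", "data": {"motion": [[1,[0,0,0],0],[1,[0,0,0],0],[1,[0,0,0],0],[1,[0,0,0],0],[1,[0,0,0],0]]}}

```text
clock: 5.68
tcp_pos: [0.6033, 0.2873, 0.2045]
orientation: [-1.118, -2.933, 0.012]
force: [-22.5, -20.5, 19.8]
finger_gap: 0.0188
finger_force: 15.0
```

{"op": "drive_tool", "data": {"motion": [[0.4,[0,-0.004,0],0],[0.3,[0,0,0],0],[0.3,[0,0,-0.03],0],[0.0,[0,0,-0.06],0],[-1,[0,-0.05,-0.04],0]]}}

```text
clock: 6.3
tcp_pos: [0.5702, 0.252, 0.336]
orientation: [1.115, 2.937, 0.006]
force: [0.4, -0.7, -0.1]
finger_gap: 0.0495
finger_force: 0.0
```

{"op": "drive_tool", "data": {"motion": [[-1,[0,-0.05,0],0],[-1,[0,-0.05,0],0],[-1,[0,-0.01,0],0],[-1,[0,0,0],0],[-1,[0,0,0],0]]}}

```text
clock: 6.92
tcp_pos: [0.4973, 0.169, 0.3338]
orientation: [-1.117, -2.936, -0.002]
force: [-0.6, 0.9, 0.6]
finger_gap: 0.0934
finger_force: 0.0
```

Run:
```python
from h import *
import pickle
st()
c=shot('wrist','w2.png'); pickle.dump(c,open('w2.pkl','wb'))
im=c['img'][:,:,::-1]; hsv=cv2.cvtColor(im,cv2.COLOR_BGR2HSV)
for n,(a,b) in dict(orange=((5,150,60),(16,255,255)),blue=((108,150,40),(125,255,255)),green=((45,120,25),(75,255,255))).items():
    m=cv2.inRange(hsv,a,b); m=cv2.morphologyEx(m,cv2.MORPH_CLOSE,np.ones((7,7)))
    k,l,s,ce=cv2.connectedComponentsWithStats(m)
    for i in range(1,k):
        if s[i,4]>300:
            r=cv2.minAreaRect(np.argwhere(l==i)[:,::-1].astype(np.float32))
            B=np.array([ray(c,*p,.046)[:2] for p in cv2.boxPoints(r)]); e=sorted([B[1]-B[0],B[2]-B[1]],key=np.linalg.norm)
            print(n,s[i,4],np.round(r[0],1),np.round(B.mean(0),3),[round(float(np.linalg.norm(q)),3) for q in e],round(float(np.degrees(np.arctan2(e[1][1],e[1][0])))%180,1))
```

```text
{'clock': 6.925, 'tcp_pos': [0.497, 0.169, 0.334], 'orientation': [-1.117, -2.936, -0.002], 'force': [-0.626, 0.873, 0.564], 'finger_gap': 0.093, 'joint_positions': [0.318, 0.303, -0.842, 1.803, 0.246, 1.144, 0.24]}
orange 426 [250.   11.5] [0.351 0.269] [0.019, 0.035] 48.4
orange 595 [309.5 269. ] [0.581 0.146] [0.016, 0.054] 140.0
blue 4191 [216.2 116.1] [0.398 0.181] [0.054, 0.078] 23.1
blue 742 [312.2 132.9] [0.472 0.241] [0.015, 0.046] 137.5
green 3523 [203.8 209. ] [0.456 0.107] [0.055, 0.077] 13.7
green 588 [310. 205.] [0.526 0.193] [0.018, 0.049] 140.1
```

View pics/w2.png

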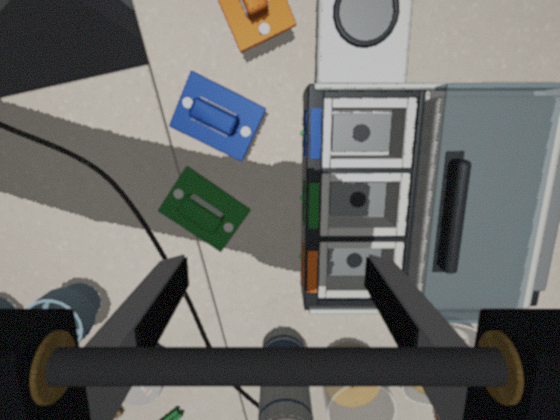

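Hatch is open. The bay frames show at blue (322-417, 97-170), green (320-409, 173-237) and orange (320-406, 242-297).

Run:
```python
from h import *
import pickle
c=pickle.load(open('w2.pkl','rb'))
g=cv2.cvtColor(c['img'],cv2.COLOR_RGB2GRAY); hsv=cv2.cvtColor(c['img'],cv2.COLOR_RGB2HSV)
for n,(x0,x1,y0,y1) in dict(blue=(318,422,92,171),green=(316,416,172,238),orange=(316,412,240,302)).items():
    m=np.zeros_like(g); m[y0:y1,x0:x1]=((g>105)&(hsv[...,1]<70))[y0:y1,x0:x1]
    r=cv2.minAreaRect(np.argwhere(m)[:,::-1].astype(np.float32)); print(n,np.round(r[0],1),np.round(r[1]),r[2])
    for z in(.064,.058):
        B=np.array([ray(c,*p,z)[:2] for p in cv2.boxPoints(r)]); e=sorted([B[1]-B[0],B[2]-B[1]],key=np.linalg.norm)
        print('  ',z,B.mean(0).round(4),[round(float(np.linalg.norm(q)),4) for q in e],round(float(np.degrees(np.arctan2(e[1][1],e[1][0])))%180,1))
plan(.456,.107,.28,13.7)
big=cv2.resize(c['img'][80:310,295:425,::-1],None,fx=3,fy=3,interpolation=cv2.INTER_CUBIC);cv2.imwrite('pics/w2c.png',big)
```

```text
blue [369.5 132.5] [71. 95.] 90.0
   0.064 [0.5065 0.2807] [0.0654, 0.0875] 48.4
   0.058 [0.5076 0.2818] [0.0665, 0.089] 48.4
green [365.5 203.3] [88. 65.] 1.5481576919555664
   0.064 [0.5578 0.2358] [0.0655, 0.0853] 46.8
   0.058 [0.5598 0.2361] [0.0667, 0.0867] 46.8
orange [361.  269.5] [57. 86.] 90.0
   0.064 [0.6102 0.189 ] [0.064, 0.0877] 48.4
   0.058 [0.6131 0.1884] [0.065, 0.0892] 48.4
at [0.497 0.169 0.334] head 138.4 tilt 0.1 gap 0.094 t 7.0 roll/row 0.046 rows 15
0 [-0.001, -0.005, 0.004]
1 [-0.001, -0.005, 0.003]
2 [-0.002, -0.004, 0.004]
3 [-0.003, -0.004, 0.003]
4 [-0.003, -0.004, 0.004]
5 [-0.004, -0.003, 0.003]
6 [-0.004, -0.003, 0.004]
7 [-0.005, -0.002, 0.004]
8 [-0.005, -0.001, 0.003]
9 [-0.005, -0.001, 0.004]
10 [-0.004, 0.0, 0.003]
11 [-0.005, 0.001, 0.004]
12 [-0.005, 0.002, 0.003]
13 [-0.005, 0.002, 0.004]
14 [-0.004, 0.002, 0.004]
```

View pics/w2c.png

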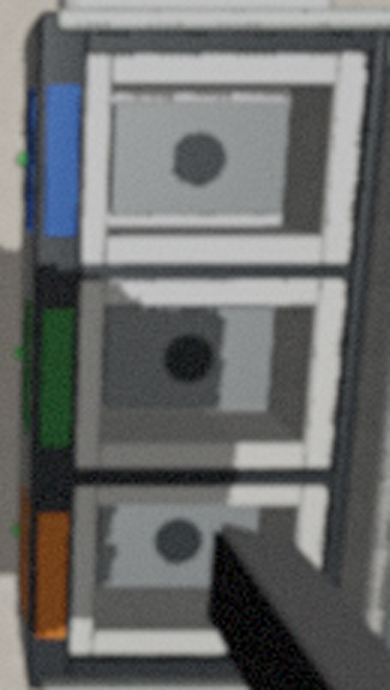

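Run:
```python
from h import *
plan(.456,.107,.25,193.7)
```

```text
at [0.497 0.169 0.334] head 138.4 tilt 0.1 gap 0.094 t 7.0 roll/row -0.031 rows 10
0 [-0.001, -0.007, 0.008]
1 [-0.0, -0.008, 0.009]
2 [0.0, -0.007, 0.008]
3 [0.001, -0.008, 0.008]
4 [0.002, -0.007, 0.009]
5 [0.002, -0.007, 0.008]
6 [0.004, -0.007, 0.009]
7 [0.003, -0.006, 0.008]
8 [0.005, -0.006, 0.008]
9 [0.005, -0.006, 0.009]
```

{"op": "drive_tool", "data": {"motion": [[-1,[-0.001,-0.007,0.008],-0.031],[-1,[0,-0.008,0.009],-0.031],[-1,[0,-0.007,0.008],-0.031],[-1,[0.001,-0.008,0.008],-0.031],[-1,[0.002,-0.007,0.009],-0.031]]}}

```text
clock: 7.6
tcp_pos: [0.4763, 0.1375, 0.2913]
orientation: [-0.37, -3.119, -0.002]
force: [-0.1, 0.2, 0.2]
finger_gap: 0.0939
finger_force: 0.0
```

{"op": "drive_tool", "data": {"motion": [[-1,[0.002,-0.007,0.008],-0.031],[-1,[0.004,-0.007,0.009],-0.031],[-1,[0.003,-0.006,0.008],-0.031],[-1,[0.005,-0.006,0.008],-0.031],[-1,[0.005,-0.006,0.009],-0.028]]}}

```text
clock: 8.22
tcp_pos: [0.4558, 0.1061, 0.2494]
orientation: [-0.378, 3.119, 0.002]
force: [0.3, 1.0, -0.7]
finger_gap: 0.094
finger_force: 0.0
```

```bash
cat >> h.py <<'E'
COL=dict(orange=((5,150,60),(16,255,255)),blue=((108,150,40),(125,255,255)),green=((45,120,25),(75,255,255)))
def blobs(c,n,z=.046,mn=300):
    hsv=cv2.cvtColor(c['img'],cv2.COLOR_RGB2HSV); m=cv2.morphologyEx(cv2.inRange(hsv,*COL[n]),cv2.MORPH_CLOSE,np.ones((9,9)))
    k,l,s,ce=cv2.connectedComponentsWithStats(m)
    for i in range(1,k):
        if s[i,4]>mn:
            r=cv2.minAreaRect(np.argwhere(l==i)[:,::-1].astype(np.float32))
            B=np.array([ray(c,*p,z)[:2] for p in cv2.boxPoints(r)]); e=sorted([B[1]-B[0],B[2]-B[1]],key=np.linalg.norm)
            print(n,s[i,4],np.round(r[0],1),np.round(B.mean(0),4),[round(float(np.linalg.norm(q)),3) for q in e],round(float(np.degrees(np.arctan2(e[1][1],e[1][0])))%180,1))
E
python3 - <<'E'
from h import *
c=shot('wrist','w3.png'); st()
for n in COL: blobs(c,n)
E
```

```text
{'clock': 8.275, 'tcp_pos': [0.455, 0.105, 0.248], 'orientation': [0.384, -3.116, -0.001], 'force': [-0.276, -0.938, -1.589], 'finger_gap': 0.094, 'joint_positions': [0.57, 0.352, -1.008, 2.023, 0.363, 0.958, 1.191]}
orange 6046 [529.7 127.6] [0.341  0.2778] [0.059, 0.08] 162.3
orange 312 [291.5 342.7] [0.5636 0.1475] [0.014, 0.032] 136.8
blue 6510 [385.9 169.3] [0.3974 0.1815] [0.056, 0.08] 25.5
blue 538 [424.6 261.3] [0.4618 0.2368] [0.012, 0.036] 138.6
blue 518 [441.2 279.8] [0.4743 0.2563] [0.011, 0.038] 138.3
green 6034 [275.  216.5] [0.4552 0.1059] [0.053, 0.078] 15.2
green 601 [347.  303.4] [0.5147 0.1847] [0.02, 0.042] 136.9
green 548 [359.6 328.4] [0.5354 0.2024] [0.011, 0.047] 138.9
```

View pics/w3.png

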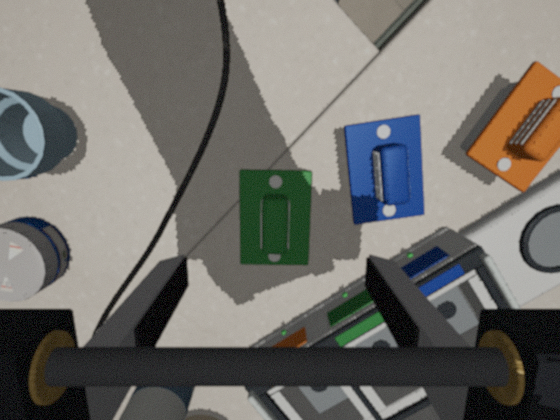

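{"op": "drive_tool", "data": {"motion": [[-0.05,[0,0.001,0.03],0],[-0.05,[0,0,0.03],0],[-0.05,[0,0,0.03],0],[-0.05,[0,0,0.012],0],[-0.05,[0,0,0],0]]}}

```text
clock: 8.9
tcp_pos: [0.4553, 0.107, 0.1476]
orientation: [0.371, -3.119, -0.001]
force: [0.7, 0.7, 0.3]
finger_gap: 0.0503
finger_force: 0.0
```

{"op": "drive_tool", "data": {"motion": [[1,[0,0,0],0],[1,[0,0,0],0],[1,[0,0,0],0],[1,[0,0,0],0],[1,[0,0,-0.02],0]], "grip_force": 30}}

```text
clock: 9.52
tcp_pos: [0.4546, 0.1062, 0.1672]
orientation: [0.371, -3.118, -0.0]
force: [0.2, -0.2, -1.9]
finger_gap: 0.0197
finger_force: 29.9
```

{"op": "drive_tool", "data": {"motion": [[1,[0,0,-0.04],0],[1,[0,0,-0.04],0],[1,[0,0,-0.02],-0.05],[1,[0,0,0],-0.05],[1,[0,0,0],-0.05]]}}

```text
clock: 10.15
tcp_pos: [0.4551, 0.1062, 0.2679]
orientation: [-1.096, 2.944, -0.001]
force: [-0.2, -0.1, -1.1]
finger_gap: 0.0198
finger_force: 29.9
```

Run:
```python
from h import *
plan(.5584,.2349,.255,228.4)
```

```text
at [0.455 0.106 0.268] head -139.1 tilt 0.0 gap 0.02 t 10.2 roll/row -0.008 rows 5
0 [-0.032, 0.006, 0.003]
1 [-0.033, 0.005, 0.002]
2 [-0.033, 0.004, 0.003]
3 [-0.033, 0.004, 0.002]
4 [-0.033, 0.002, 0.003]
```

{"op": "drive_tool", "data": {"motion": [[1,[-0.032,0.006,0.003],-0.008],[1,[-0.033,0.005,0.002],-0.008],[1,[-0.033,0.004,0.003],-0.008],[1,[-0.033,0.004,0.002],-0.008],[1,[-0.033,0.002,0.003],-0.008]]}}

```text
clock: 10.78
tcp_pos: [0.5604, 0.2353, 0.2544]
orientation: [1.273, -2.872, -0.0]
force: [-0.8, 0.0, -1.0]
finger_gap: 0.02
finger_force: 29.9
```

{"op": "drive_tool", "data": {"motion": [[1,[0,0,0],0],[1,[0,0,0],0],[1,[0,0,0],0],[1,[0,0,0],0],[1,[0,0,0],0]]}}

```text
clock: 11.4
tcp_pos: [0.5599, 0.2341, 0.2548]
orientation: [-1.271, 2.873, -0.0]
force: [0.1, 0.3, 0.0]
finger_gap: 0.0197
finger_force: 30.0
```

Run:
```python
from h import *
c=shot('wrist','w4.png'); st(); z=arm.get_obs()['tcp_pos'][2]-.1016
blobs(c,'green',z); plan(.5584,.2349,.18,228.4,step=.015)
```

```text
{'clock': 11.45, 'tcp_pos': [0.56, 0.234, 0.255], 'orientation': [-1.271, 2.873, -0.0], 'force': [0.047, -0.24, -1.217], 'finger_gap': 0.02, 'joint_positions': [0.263, 0.643, -1.008, 1.683, 0.588, 1.151, 1.498]}
green 989 [277.  151.5] [0.519  0.1893] [0.011, 0.031] 137.8
green 9527 [275.3 262.7] [0.5608 0.2341] [0.056, 0.08] 44.9
at [0.56  0.234 0.255] head -132.3 tilt 0.0 gap 0.02 t 11.4 roll/row -0.001 rows 5
0 [0.0, 0.0, 0.015]
1 [0.0, 0.001, 0.015]
2 [0.0, -0.0, 0.015]
3 [0.0, 0.0, 0.015]
4 [0.0, 0.001, 0.015]
```

View pics/w4.png

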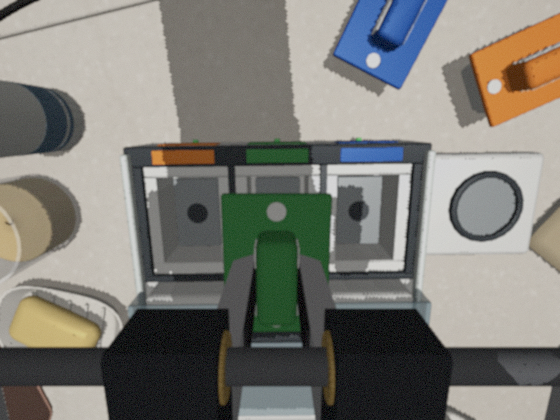

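Green is held straight in the grip and centred over its bay: flange (275,263), strips at (183,155), (277,152) and (371,154), dividers near x≈232 and 325. Checking the bay frame from this view.

Run:
```python
from h import *
c=eyes.read_camera('wrist'); g=cv2.cvtColor(c['img'],cv2.COLOR_RGB2GRAY); hsv=cv2.cvtColor(c['img'],cv2.COLOR_RGB2HSV)
ux=np.array([.664,.748]);uy=np.array([-.748,.664]); P=[]
for n,(x0,x1,y0,y1) in dict(o=(144,228,162,280),b=(328,410,162,280)).items():
    m=np.zeros_like(g); m[y0:y1,x0:x1]=((g>105)&(hsv[...,1]<70))[y0:y1,x0:x1]
    x,y,w,h=cv2.boundingRect(m); print(n,x,y,w,h)
    B=np.array([ray(c,*p,.064)[:2] for p in [(x,y),(x+w,y),(x+w,y+h),(x,y+h)]]); print(B.mean(0).round(4),np.ptp(B@ux).round(4),np.ptp(B@uy).round(4), (B@ux).round(3),(B@uy).round(3))
S=[ray(c,*p,.064)[:2] for p in [(183,155),(277,152),(371,154)]]; print(np.round(S,4)); d=S[2]-S[0]; print(np.linalg.norm(d),np.degrees(np.arctan2(d[1],d[0]))-90)
z=arm.get_obs()['tcp_pos'][2]-.1016; blobs(c,'green',z); print((np.array([.5584,.2349])@ux),np.array([.5584,.2349])@uy)
```

```text
o 144 166 84 107
[0.6116 0.1862] 0.0869 0.072 [0.502 0.503 0.589 0.588] [-0.362 -0.299 -0.303 -0.371]
b 328 163 82 117
[0.5072 0.2836] 0.0953 0.0692 [0.501 0.502 0.597 0.596] [-0.224 -0.163 -0.155 -0.222]
[[0.5764 0.149 ]
 [0.5232 0.1943]
 [0.4725 0.2423]]
0.1396799425536701 48.063211627177225
green 955 [277.  151.3] [0.5189 0.1893] [0.011, 0.031] 139.0
green 9569 [275.2 262.8] [0.5609 0.2342] [0.056, 0.08] 44.9
0.5464828 -0.26170960000000004
```

{"op": "drive_tool", "data": {"motion": [[1,[0.001,0.002,0.02],-0.003],[1,[0,0,0.02],0],[1,[0,0,0.015],0],[1,[0,0,0.01],0],[1,[0,0,0.008],0]]}}

```text
clock: 12.12
tcp_pos: [0.5577, 0.2351, 0.1811]
orientation: [1.286, -2.866, -0.0]
force: [-0.0, -0.1, -1.6]
finger_gap: 0.0199
finger_force: 30.0
```

{"op": "drive_tool", "data": {"motion": [[1,[0,0,0.004],0],[1,[0,0,0.004],0],[1,[0,0,0.004],0],[1,[0,0,0.004],0],[1,[0,0,0.002],0]], "grip_force": 45}}

```text
clock: 12.75
tcp_pos: [0.5579, 0.2354, 0.1656]
orientation: [-1.285, 2.866, -0.002]
force: [-17.6, -13.3, 53.8]
finger_gap: 0.0195
finger_force: 45.0
```

{"op": "drive_tool", "data": {"motion": [[1,[0,0,-0.002],0],[0.3,[0,0,0],0],[0.3,[0,0,0],0],[0.2,[0,0,-0.03],0],[0,[0,0,-0.05],0]], "grip_force": 30}}

```text
clock: 13.38
tcp_pos: [0.5573, 0.2347, 0.2455]
orientation: [1.285, -2.864, -0.001]
force: [0.6, 0.4, 0.5]
finger_gap: 0.0442
finger_force: 0.0
```

{"op": "drive_tool", "data": {"motion": [[-0.05,[0.03,0,-0.02],0],[-0.05,[0.05,0,0],0],[-0.05,[0.05,0,0],0],[-0.05,[0,0,0],0],[-0.05,[0,0,0],0]]}}

```text
clock: 14.0
tcp_pos: [0.4717, 0.1381, 0.266]
orientation: [-1.284, 2.866, -0.0]
force: [1.0, -0.9, 0.2]
finger_gap: 0.0492
finger_force: 0.0
```

Run:
```python
from h import *
c=shot('wrist','w5.png')
blobs(c,'green',.064); blobs(c,'blue');blobs(c,'orange')
plan(.398,.1815,.25,204)
```

```text
green 481 [275. 283.] [0.5101 0.1792] [0.015, 0.041] 138.3
green 2557 [276.5 324. ] [0.5354 0.2094] [0.045, 0.053] 138.3
green 726 [276.5 392. ] [0.5821 0.2619] [0.013, 0.054] 138.3
blue 5691 [376.  193.2] [0.3981 0.1815] [0.056, 0.078] 22.5
orange 5238 [496.2 230.9] [0.3402 0.2769] [0.057, 0.08] 161.6
at [0.472 0.139 0.266] head -131.7 tilt 0.0 gap 0.049 t 14.1 roll/row 0.027 rows 5
0 [0.003, 0.017, 0.003]
1 [0.005, 0.016, 0.003]
2 [0.006, 0.016, 0.004]
3 [0.008, 0.015, 0.003]
4 [0.009, 0.015, 0.003]
```

View pics/w5.png

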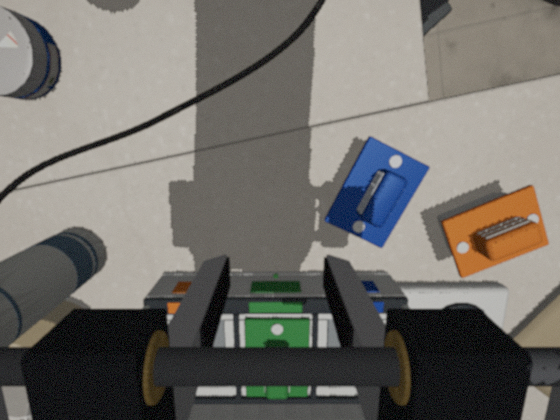

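Green sits flush in its bay (277,357). Blue is at (376,193), and I'll take it next.

{"op": "drive_tool", "data": {"motion": [[-0.05,[0.003,0.017,0.003],0.027],[-0.05,[0.005,0.016,0.003],0.027],[-0.05,[0.006,0.016,0.004],0.027],[-0.05,[0.008,0.015,0.003],0.027],[-0.05,[0.009,0.015,0.003],0.027]]}}

```text
clock: 14.68
tcp_pos: [0.3968, 0.1824, 0.2497]
orientation: [-0.652, 3.073, 0.002]
force: [-0.2, -0.0, 0.0]
finger_gap: 0.0491
finger_force: 0.0
```

Run:
```python
from h import *
c=shot('wrist','w6.png')
blobs(c,'blue');blobs(c,'orange')
plan(.398,.1815,.1475,203.5)
```

```text
blue 6220 [273.9 216.7] [0.3972 0.1812] [0.055, 0.078] 21.1
blue 553 [298.  310.9] [0.4652 0.2341] [0.011, 0.045] 138.3
blue 594 [304.6 332.6] [0.4822 0.2484] [0.012, 0.05] 140.5
orange 6428 [411.5 202. ] [0.341  0.2771] [0.057, 0.077] 161.4
at [0.395 0.183 0.249] head -156.2 tilt 0.1 gap 0.049 t 14.7 roll/row 0.001 rows 2
0 [-0.001, -0.001, 0.051]
1 [-0.001, -0.002, 0.051]
```

{"op": "drive_tool", "data": {"motion": [[-0.05,[-0.001,-0.001,0.03],0.005],[-0.05,[0,0,0.03],0],[-0.05,[0,0,0.03],0],[-0.05,[0,0,0.012],0],[-0.05,[0,0,0],0]]}}

```text
clock: 15.35
tcp_pos: [0.3984, 0.181, 0.1476]
orientation: [0.632, -3.076, -0.001]
force: [-0.1, -0.4, 0.0]
finger_gap: 0.0496
finger_force: 0.0
```

{"op": "drive_tool", "data": {"motion": [[1,[0,0,0],0],[1,[0,0,0],0],[1,[0,0,0],0],[1,[0,0,0],0],[1,[0,0,-0.02],0]]}}

```text
clock: 15.98
tcp_pos: [0.3979, 0.1801, 0.1673]
orientation: [0.629, -3.076, -0.0]
force: [-0.0, -0.1, -1.4]
finger_gap: 0.0198
finger_force: 29.9
```

{"op": "drive_tool", "data": {"motion": [[1,[0,0,-0.04],0],[1,[0,0,-0.04],0],[1,[0,0,-0.01],-0.05],[1,[0,0,0],-0.05],[1,[0,0,0],-0.04]]}}

```text
clock: 16.6
tcp_pos: [0.3984, 0.1801, 0.2578]
orientation: [1.292, -2.864, 0.001]
force: [0.9, 0.9, -1.9]
finger_gap: 0.0198
finger_force: 29.9
```

Run:
```python
from h import *
plan(.506,.2812,.255,228.2,step=.04)
```

```text
at [0.398 0.18  0.258] head -131.4 tilt 0.0 gap 0.02 t 16.6 roll/row 0.0 rows 5
0 [-0.029, -0.003, 0.001]
1 [-0.03, -0.002, 0.0]
2 [-0.029, -0.003, 0.001]
3 [-0.03, -0.003, 0.0]
4 [-0.029, -0.002, 0.001]
```

{"op": "drive_tool", "data": {"motion": [[1,[-0.029,-0.003,0.001],0.001],[1,[-0.03,-0.002,0],0],[1,[-0.029,-0.003,0.001],0],[1,[-0.03,-0.003,0],0],[1,[-0.029,-0.002,0.001],0]]}}

```text
clock: 17.23
tcp_pos: [0.5069, 0.2817, 0.2544]
orientation: [1.28, -2.868, 0.0]
force: [0.1, -0.4, -2.6]
finger_gap: 0.02
finger_force: 30.0
```

{"op": "drive_tool", "data": {"motion": [[1,[0,0,0],0],[1,[0,0,0],0],[1,[0,0,0],0],[1,[0,0,0],0],[1,[0,0,0],0]]}}

```text
clock: 17.85
tcp_pos: [0.5062, 0.2809, 0.2548]
orientation: [-1.28, 2.869, -0.0]
force: [0.1, -0.5, -1.5]
finger_gap: 0.0198
finger_force: 30.0
```

```bash
cat >> h.py <<'E'
ux=np.array([.666,.746]);uy=np.array([-.746,.666])
def hold(n,bay):
    c=shot('wrist','hold_%s.png'%n); z=arm.get_obs()['tcp_pos'][2]-.1016
    hsv=cv2.cvtColor(c['img'],cv2.COLOR_RGB2HSV); m=cv2.morphologyEx(cv2.inRange(hsv,*COL[n]),cv2.MORPH_CLOSE,np.ones((9,9)))
    k,l,s,ce=cv2.connectedComponentsWithStats(m); i=1+np.argmax(s[1:,4])
    r=cv2.minAreaRect(np.argwhere(l==i)[:,::-1].astype(np.float32)); p=np.mean([ray(c,*q,z)[:2] for q in cv2.boxPoints(r)],0)
    d=np.array(bay)-p; print(n,s[i,4],p.round(4),'need tx',round(float(-d@ux),4),'ty',round(float(d@uy),4)); blobs(c,n,z); st(); return c
E
python3 - <<'E'
from h import *
hold('blue',(.506,.2812))
E
```

```text
blue 9848 [0.5054 0.2795] need tx -0.0016 ty 0.0007
blue 952 [275. 153.] [0.4668 0.2357] [0.01, 0.03] 138.1
blue 9848 [276. 259.] [0.5054 0.2795] [0.055, 0.08] 50.3
{'clock': 17.9, 'tcp_pos': [0.506, 0.281, 0.255], 'orientation': [-1.281, 2.869, -0.0], 'force': [0.005, 0.839, -1.742], 'finger_gap': 0.02, 'joint_positions': [0.188, 0.594, -1.021, 1.754, 0.56, 1.117, 1.397]}
```

{"op": "drive_tool", "data": {"motion": [[1,[-0.001,0.001,0.02],0],[1,[0,0,0.02],0],[1,[0,0,0.015],0],[1,[0,0,0.01],0],[1,[0,0,0.008],0]], "grip_force": 45}}

```text
clock: 18.52
tcp_pos: [0.5061, 0.2827, 0.1811]
orientation: [1.281, -2.868, -0.0]
force: [0.3, -0.6, -1.7]
finger_gap: 0.0197
finger_force: 45.0
```

{"op": "drive_tool", "data": {"motion": [[1,[0,0,0.004],0],[1,[0,0,0.004],0],[1,[0,0,0.004],0],[1,[0,0,0.003],0],[1,[0,0,0.002],0]]}}

```text
clock: 19.15
tcp_pos: [0.5061, 0.2829, 0.1658]
orientation: [-1.281, 2.868, -0.001]
force: [-11.9, -10.6, 39.5]
finger_gap: 0.0197
finger_force: 45.0
```

Home. Next, release and move to orange (~(.341,.277), heading 161.6).

{"op": "drive_tool", "data": {"motion": [[1,[0,0,-0.002],0],[0.3,[0,0,0],0],[0.3,[0,0,0],0],[0.2,[0,0,-0.03],0],[0,[0,0,-0.05],0]], "grip_force": 30}}

```text
clock: 19.77
tcp_pos: [0.5057, 0.2823, 0.2466]
orientation: [1.28, -2.866, -0.001]
force: [-0.2, -0.7, 0.3]
finger_gap: 0.0444
finger_force: 0.0
```

Run:
```python
from h import *
plan(.341,.277,.26,162,step=.05)
```

```text
at [0.506 0.282 0.247] head -131.9 tilt 0.1 gap 0.044 t 19.8 roll/row 0.037 rows 10
0 [0.011, 0.012, -0.001]
1 [0.013, 0.01, -0.002]
2 [0.014, 0.009, -0.001]
3 [0.015, 0.008, -0.001]
4 [0.015, 0.005, -0.002]
5 [0.016, 0.004, -0.001]
6 [0.017, 0.002, -0.001]
7 [0.016, 0.0, -0.002]
8 [0.016, -0.002, -0.001]
9 [0.017, -0.004, -0.001]
```

{"op": "drive_tool", "data": {"motion": [[-0.05,[0.011,0.012,-0.001],0.037],[-0.05,[0.013,0.01,-0.002],0.037],[-0.05,[0.014,0.009,-0.001],0.037],[-0.05,[0.015,0.008,-0.001],0.037],[-0.05,[0.015,0.005,-0.002],0.037]]}}

```text
clock: 20.4
tcp_pos: [0.4235, 0.2799, 0.2538]
orientation: [-0.4, 3.116, 0.0]
force: [-0.9, 0.4, 0.1]
finger_gap: 0.0493
finger_force: 0.0
```

{"op": "drive_tool", "data": {"motion": [[-0.05,[0.016,0.004,-0.001],0.037],[-0.05,[0.017,0.002,-0.001],0.037],[-0.05,[0.016,0,-0.002],0.037],[-0.05,[0.016,-0.002,-0.001],0.037],[-0.05,[0.017,-0.004,-0.001],0.037]]}}

```text
clock: 21.02
tcp_pos: [0.3404, 0.2778, 0.2598]
orientation: [0.51, 3.1, 0.0]
force: [-0.1, 0.6, -0.7]
finger_gap: 0.0492
finger_force: 0.0
```

Run:
```python
from h import *
c=shot('wrist','w7.png')
blobs(c,'orange');blobs(c,'blue',.064);st()
R=c['R'];print('rest',find('wrist',c,'cup_rest'))
plan(.341,.277,.1475,162)
```

```text
orange 5959 [275.1 214. ] [0.3399 0.2783] [0.056, 0.079] 163.6
blue 1576 [319.3 397.9] [0.5116 0.2634] [0.026, 0.094] 43.6
{'clock': 21.075, 'tcp_pos': [0.339, 0.278, 0.26], 'orientation': [0.517, 3.099, -0.001], 'force': [-2.366, 2.804, 1.082], 'finger_gap': 0.049, 'joint_positions': [0.072, 0.228, -0.917, 2.078, 0.225, 0.936, 0.272]}
rest [([0.435, 0.344, 0.022], 0.64)]
at [0.34  0.278 0.26 ] head 161.5 tilt 0.1 gap 0.049 t 21.1 roll/row -0.001 rows 2
0 [-0.001, -0.0, 0.056]
1 [-0.0, -0.0, 0.056]
```

View pics/w7.png

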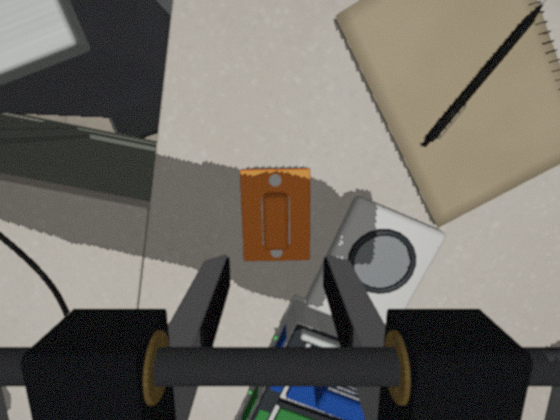

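Orange is squarely between the fingers (275,214), and the rest ring is at (382,261).

{"op": "drive_tool", "data": {"motion": [[-0.05,[0,0,0.03],0],[-0.05,[0,0,0.03],0],[-0.05,[0,0,0.03],0],[-0.05,[0,0,0.022],0],[-0.05,[0,0,0],0]]}}

```text
clock: 21.75
tcp_pos: [0.3407, 0.2776, 0.1467]
orientation: [-0.5, -3.099, 0.002]
force: [0.4, 0.2, 0.2]
finger_gap: 0.0493
finger_force: 0.0
```

{"op": "drive_tool", "data": {"motion": [[1,[0,0,0],0],[1,[0,0,0],0],[1,[0,0,0],0],[1,[0,0,0],0],[1,[0,0,-0.02],0]]}}

```text
clock: 22.38
tcp_pos: [0.3404, 0.2774, 0.1673]
orientation: [-0.503, -3.099, 0.002]
force: [-0.2, 0.5, -1.5]
finger_gap: 0.0201
finger_force: 29.9
```

{"op": "drive_tool", "data": {"motion": [[1,[0,0,-0.04],0],[1,[0,0,-0.04],0],[1,[0,0,-0.015],-0.03],[1,[0,0,0],-0.03],[1,[0,0,0],-0.03]]}}

```text
clock: 23.0
tcp_pos: [0.3409, 0.2776, 0.2629]
orientation: [0.057, 3.141, -0.0]
force: [0.0, 0.2, -1.8]
finger_gap: 0.0198
finger_force: 29.9
```

Run:
```python
from h import *
print(ray(dict(eyes.read_camera('wrist')),275,214,.05)) if 0 else None
plan(.6095,.189,.262,228.2,step=.05)
```

```text
at [0.341 0.278 0.263] head 177.9 tilt 0.0 gap 0.02 t 23.0 roll/row -0.028 rows 10
0 [-0.027, -0.008, 0.0]
1 [-0.027, -0.01, 0.0]
2 [-0.025, -0.013, 0.0]
3 [-0.024, -0.014, 0.0]
4 [-0.023, -0.017, 0.0]
5 [-0.021, -0.019, 0.001]
6 [-0.02, -0.02, -0.0]
7 [-0.017, -0.022, -0.0]
8 [-0.016, -0.024, -0.0]
9 [-0.014, -0.025, -0.0]
```

{"op": "drive_tool", "data": {"motion": [[1,[-0.027,-0.008,0],-0.028],[1,[-0.027,-0.01,0],-0.028],[1,[-0.025,-0.013,0],-0.028],[1,[-0.024,-0.014,0],-0.028],[1,[-0.023,-0.017,0],-0.028]]}}

```text
clock: 23.62
tcp_pos: [0.4759, 0.2327, 0.2626]
orientation: [0.629, -3.078, 0.0]
force: [0.3, 0.3, -1.3]
finger_gap: 0.0198
finger_force: 29.9
```

{"op": "drive_tool", "data": {"motion": [[1,[-0.021,-0.019,0.001],-0.028],[1,[-0.02,-0.02,0],-0.028],[1,[-0.017,-0.022,0],-0.028],[1,[-0.016,-0.024,0],-0.028],[1,[-0.014,-0.025,0],-0.028]]}}

```text
clock: 24.25
tcp_pos: [0.6107, 0.188, 0.2615]
orientation: [1.285, -2.866, -0.0]
force: [0.1, -0.4, -1.1]
finger_gap: 0.02
finger_force: 29.9
```

{"op": "drive_tool", "data": {"motion": [[1,[0,0,0],0],[1,[0,0,0],0],[1,[0,0,0],0],[1,[0,0,0],0],[1,[0,0,0],0]]}}

```text
clock: 24.88
tcp_pos: [0.6097, 0.1887, 0.2618]
orientation: [-1.281, 2.868, -0.0]
force: [-0.4, -0.1, -0.9]
finger_gap: 0.0197
finger_force: 29.9
```

Run:
```python
from h import *
hold('orange',(.6098,.1885))
```

```text
orange 9880 [0.609  0.1875] need tx -0.0013 ty 0.0001
orange 1210 [274.5 153. ] [0.5705 0.1433] [0.01, 0.03] 138.1
orange 9880 [276.2 259.4] [0.609  0.1875] [0.056, 0.079] 51.0
{'clock': 24.925, 'tcp_pos': [0.61, 0.189, 0.262], 'orientation': [-1.281, 2.868, -0.0], 'force': [0.803, 0.446, -1.15], 'finger_gap': 0.02, 'joint_positions': [0.307, 0.675, -0.971, 1.594, 0.589, 1.191, 1.623]}
```

View pics/hold_orange.png

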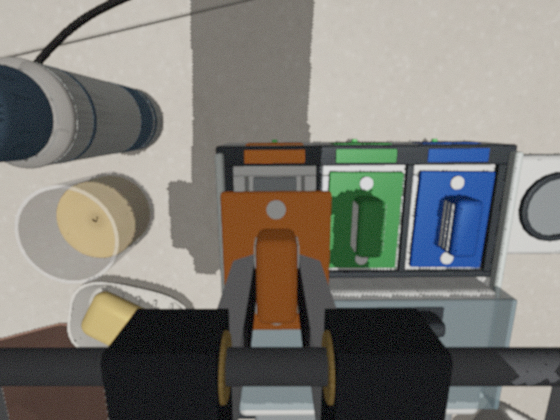

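Blue (455,220) and green (367,220) are flush and orange is over its bay. Checking how far the can at (60,110) is from the gripper body before I descend.

Run:
```python
from h import *
c=eyes.read_camera('wrist')
for p,z in [((156,115),.02),((125,117),0),((132,80),0),((132,160),0),((12,112),.19),((70,110),.17)]: 
    q=ray(c,*p,z)[:2]-[.6098,.1885]; print(p,z,q+[.6098,.1885],'rel ux',q@ux,'uy',q@uy)
print(find('wrist',c,'starch_can'))
```

```text
(156, 115) 0.02 [0.63210163 0.05865922] rel ux -0.08200833693281112 uy -0.10311098088282687
(125, 117) 0 [0.65882619 0.03635776] rel ux -0.08084666592834193 uy -0.13790026555370413
(132, 80) 0 [0.63055699 0.01922039] rel ux -0.11245843531923082 uy -0.1282249386003882
(132, 160) 0 [0.68293332 0.06688255] rel ux -0.0420198304924938 uy -0.13555467879877509
(12, 112) 0.19 [0.63763852 0.05817677] rel ux -0.07868067540705853 uy -0.10756280701373187
(70, 110) 0.17 [0.62702547 0.06558677] rel ux -0.08022110788791308 uy -0.09471040762878291
[([0.639, 0.062, 0.15], 0.84)]
```

{"op": "drive_tool", "data": {"motion": [[1,[-0.001,0,0.022],0],[1,[0,0,0.02],0],[1,[0,0,0.02],0],[1,[0,0,0.01],0],[1,[0,0,0.008],0]], "grip_force": 45}}

```text
clock: 25.65
tcp_pos: [0.6105, 0.1894, 0.181]
orientation: [1.281, -2.868, -0.0]
force: [0.2, 1.1, -0.9]
finger_gap: 0.02
finger_force: 44.9
```

{"op": "drive_tool", "data": {"motion": [[1,[0,0,0.004],0],[1,[0,0,0.004],0],[1,[0,0,0.004],0],[1,[0,0,0.003],0],[1,[0,0,0.002],0]]}}

```text
clock: 26.28
tcp_pos: [0.6109, 0.1894, 0.1659]
orientation: [-1.28, 2.868, -0.001]
force: [-11.1, -6.7, 32.6]
finger_gap: 0.0195
finger_force: 45.0
```

{"op": "drive_tool", "data": {"motion": [[1,[0,0,0.001],0],[1,[0,0,0.001],0],[1,[0,0,0],0],[1,[0,0,0],0],[1,[0,0,0],0]]}}

```text
clock: 26.9
tcp_pos: [0.6109, 0.1895, 0.1658]
orientation: [-1.28, 2.867, -0.003]
force: [-15.6, -11.4, 40.3]
finger_gap: 0.0193
finger_force: 45.0
```

{"op": "drive_tool", "data": {"motion": [[1,[0,0,-0.003],0],[0.3,[0,0,0],0],[0.3,[0,0,0],0],[0.2,[0,0,-0.03],0],[0.1,[0,0,-0.05],0]], "grip_force": 15}}

```text
clock: 27.52
tcp_pos: [0.6101, 0.189, 0.2452]
orientation: [1.28, -2.866, -0.001]
force: [1.0, -0.2, 0.3]
finger_gap: 0.0418
finger_force: 0.0
```

Run:
```python
from h import *
st(); plan(.6033,.287,.29,138.3)
```

```text
{'clock': 27.525, 'tcp_pos': [0.61, 0.189, 0.245], 'orientation': [1.28, -2.866, -0.001], 'force': [1.004, -0.173, 0.303], 'finger_gap': 0.042, 'joint_positions': [0.299, 0.694, -0.959, 1.606, 0.604, 1.168, 1.613]}
at [0.61  0.189 0.245] head -131.9 tilt 0.2 gap 0.042 t 27.5 roll/row 0.05 rows 10
0 [-0.007, 0.007, -0.004]
1 [-0.006, 0.008, -0.005]
2 [-0.004, 0.009, -0.004]
3 [-0.003, 0.009, -0.005]
4 [-0.001, 0.01, -0.004]
5 [-0.0, 0.01, -0.005]
6 [0.002, 0.009, -0.004]
7 [0.003, 0.01, -0.005]
8 [0.004, 0.008, -0.004]
9 [0.006, 0.008, -0.005]
```

{"op": "drive_tool", "data": {"motion": [[0.1,[-0.007,0.007,-0.004],0.05],[0.1,[-0.006,0.008,-0.005],0.05],[0.1,[-0.004,0.009,-0.004],0.05],[0.1,[-0.003,0.009,-0.005],0.05],[0.1,[-0.001,0.01,-0.004],0.05]]}}

```text
clock: 28.15
tcp_pos: [0.607, 0.2388, 0.2677]
orientation: [0.078, -3.14, -0.0]
force: [0.5, 0.7, -0.5]
finger_gap: 0.0417
finger_force: 0.0
```

{"op": "drive_tool", "data": {"motion": [[0.1,[0,0.01,-0.005],0.05],[0.1,[0.002,0.009,-0.004],0.05],[0.1,[0.003,0.01,-0.005],0.05],[0.1,[0.004,0.008,-0.004],0.05],[0.1,[0.006,0.008,-0.005],0.05]]}}

```text
clock: 28.78
tcp_pos: [0.6038, 0.2872, 0.2906]
orientation: [-1.13, -2.931, 0.0]
force: [-0.3, -0.3, 0.0]
finger_gap: 0.042
finger_force: 0.0
```

Run:
```python
from h import *
c=shot('wrist','w8.png'); 
for n in COL: blobs(c,n,.064)
print(find('wrist',c,'hatch_grip'))
plan(.602,.2855,.204,138.3)
```

```text
orange 2628 [175.  286.5] [0.5939 0.1716] [0.058, 0.067] 47.9
orange 512 [236.  286.5] [0.6318 0.2135] [0.013, 0.055] 136.5
blue 5874 [190.  131.5] [0.5057 0.2816] [0.055, 0.078] 47.8
blue 677 [127.5 133.9] [0.4722 0.242 ] [0.01, 0.046] 138.6
green 5208 [196.  213.5] [0.5581 0.2356] [0.055, 0.077] 47.9
green 608 [137.2 215.6] [0.5247 0.1961] [0.011, 0.047] 138.6
[([0.603, 0.33, 0.097], 0.84), ([0.59, 0.322, 0.098], 0.3)]
at [0.604 0.288 0.291] head 138.1 tilt 0.0 gap 0.042 t 28.9 roll/row -0.001 rows 2
0 [-0.0, -0.002, 0.044]
1 [-0.001, -0.001, 0.043]
```

View pics/w8.png

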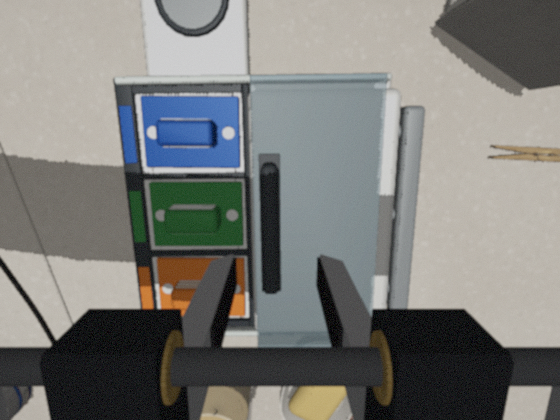

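All three cartridges are flush, and the hatch bar runs from (270,165) to (271,293) between the fingers.

{"op": "drive_tool", "data": {"motion": [[0.1,[0,-0.004,0.03],0],[0.1,[0,0,0.03],0],[0.1,[0,0,0.026],0],[1,[0,0,0],0],[1,[0,0,0],0]]}}

```text
clock: 29.5
tcp_pos: [0.6016, 0.284, 0.2057]
orientation: [1.12, 2.935, 0.001]
force: [-0.2, 0.0, -0.0]
finger_gap: 0.0255
finger_force: 0.0
```

{"op": "drive_tool", "data": {"motion": [[1,[0,0,0],0],[1,[0,0,0],0],[1,[0,-0.015,0],0],[1,[0,-0.02,0],0],[1,[0,-0.02,0],0]]}}

```text
clock: 30.12
tcp_pos: [0.565, 0.2428, 0.2057]
orientation: [1.121, 2.932, 0.003]
force: [6.1, 0.2, 0.3]
finger_gap: 0.0117
finger_force: 15.0
```

{"op": "drive_tool", "data": {"motion": [[1,[0,-0.02,0],0],[1,[0,-0.015,0],0],[1,[0,-0.005,0],0],[1,[0,0,0],0],[1,[0,0,0],0]]}}

```text
clock: 30.75
tcp_pos: [0.5387, 0.213, 0.2056]
orientation: [1.122, 2.933, 0.0]
force: [2.3, -5.2, 10.2]
finger_gap: 0.0119
finger_force: 15.0
```

{"op": "drive_tool", "data": {"motion": [[1,[0,-0.003,0],0],[1,[0,-0.003,0],0],[1,[0,-0.003,0],0],[1,[0,-0.003,0],0],[1,[0,0,0],0]]}}

```text
clock: 31.38
tcp_pos: [0.5327, 0.2065, 0.2057]
orientation: [1.12, 2.93, 0.012]
force: [27.8, 15.0, -19.9]
finger_gap: 0.0152
finger_force: 15.0
```

{"op": "drive_tool", "data": {"motion": [[1,[0,0.004,0],0],[0.3,[0,0,0],0],[0.3,[0,0,0],0],[0.3,[0,0,-0.03],0],[0.0,[0,0,-0.06],0]]}}

```text
clock: 32.0
tcp_pos: [0.5315, 0.2069, 0.294]
orientation: [-1.121, -2.931, 0.004]
force: [0.7, -0.3, 0.0]
finger_gap: 0.0397
finger_force: 0.0
```

Run:
```python
from h import *
plan(.42,-.09,.3,59,step=.06)
c=eyes.read_camera('top'); print(find('top',c,'hatch_grip'),find('top',c,'cup_a_centre'))
```

```text
at [0.531 0.207 0.294] head 138.2 tilt 0.3 gap 0.04 t 32.0 roll/row 0.044 rows 10
0 [-0.011, -0.03, -0.001]
1 [-0.016, -0.027, -0.0]
2 [-0.019, -0.025, -0.001]
3 [-0.023, -0.023, -0.0]
4 [-0.025, -0.019, -0.001]
5 [-0.028, -0.016, -0.001]
6 [-0.029, -0.011, -0.0]
7 [-0.031, -0.007, -0.001]
8 [-0.032, -0.003, -0.0]
9 [-0.031, 0.001, -0.001]
[([0.503, 0.29, 0.1], 0.72)] [([0.449, -0.104, 0.039], 0.67)]
```

{"op": "drive_tool", "data": {"motion": [[-1,[-0.011,-0.03,-0.001],0.044],[-1,[-0.016,-0.027,0],0.044],[-1,[-0.019,-0.025,-0.001],0.044],[-1,[-0.023,-0.023,0],0.044],[-1,[-0.025,-0.019,-0.001],0.044]]}}

```text
clock: 32.78
tcp_pos: [0.4757, 0.0576, 0.2967]
orientation: [-2.055, -2.375, 0.002]
force: [0.4, -0.6, 0.1]
finger_gap: 0.0924
finger_force: 0.0
```

{"op": "drive_tool", "data": {"motion": [[-1,[-0.028,-0.016,-0.001],0.044],[-1,[-0.029,-0.011,0],0.044],[-1,[-0.031,-0.007,-0.001],0.044],[-1,[-0.032,-0.003,0],0.044],[-1,[-0.031,0.001,-0.001],0.044]]}}

```text
clock: 33.4
tcp_pos: [0.4199, -0.0902, 0.2998]
orientation: [-2.738, -1.538, 0.002]
force: [1.5, -0.4, -0.4]
finger_gap: 0.094
finger_force: 0.0
```

```bash
cat >> h.py <<'E'
def cups(c):
    hsv=cv2.cvtColor(c['img'],cv2.COLOR_RGB2HSV); m=cv2.morphologyEx(cv2.inRange(hsv,(92,45,50),(112,180,255)),cv2.MORPH_CLOSE,np.ones((7,7)))
    k,l,s,ce=cv2.connectedComponentsWithStats(m)
    for i in range(1,k):
        if s[i,4]>800: print('cupblob',s[i].tolist(),ce[i].round(1),ray(c,*ce[i],.05)[:2].round(3))
E
python3 - <<'E'
from h import *
c=shot('wrist','w9.png'); cups(c); print(find('wrist',c,'cup_a_centre')); st()
import pickle; pickle.dump(c,open('w9.pkl','wb'))
E
```

```text
cupblob [266, 176, 72, 72, 4035] [301.  211.5] [ 0.439 -0.105]
cupblob [265, 277, 65, 71, 3145] [297.1 316.1] [ 0.38  -0.197]
cupblob [280, 386, 58, 34, 1766] [307.5 402.9] [ 0.336 -0.294]
[([0.443, -0.11, 0.035], 0.85)]
{'clock': 33.5, 'tcp_pos': [0.42, -0.092, 0.3], 'orientation': [-2.74, -1.535, 0.003], 'force': [0.267, 0.285, -0.801], 'finger_gap': 0.094, 'joint_positions': [0.483, 0.079, -0.355, 2.064, 0.033, 1.005, -0.438]}
```

View pics/w9.png

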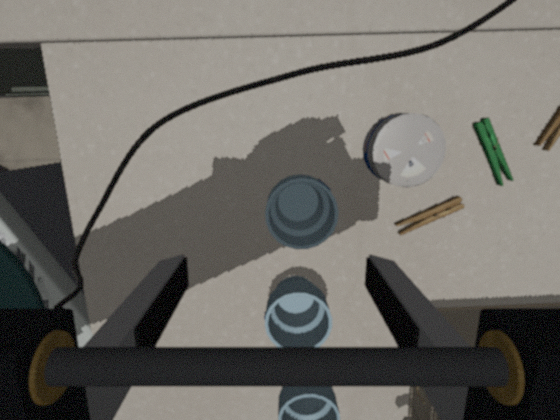

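The three cup rims are at about (300,214), (298,321) and (308,~415), and the pot is at (405,150).

Run:
```python
from h import *
import pickle; c=pickle.load(open('w9.pkl','rb'))
for p in [(300,214),(298,321),(308,418)]: print(ray(c,*p,.064)[:2].round(4))
for p in [(266,214),(334,214)]: print(ray(c,*p,.064)[:2].round(4))
p=ray(c,300,214,.064); plan(p[0],p[1],.2,59)
```

```text
[ 0.4375 -0.1027]
[ 0.3813 -0.1948]
[ 0.3321 -0.2994]
[ 0.4113 -0.0868]
[ 0.4637 -0.1186]
at [ 0.42  -0.092  0.3  ] head 58.5 tilt 0.1 gap 0.094 t 33.5 roll/row -0.001 rows 2
0 [0.0, 0.011, 0.05]
1 [-0.0, 0.01, 0.05]
```

{"op": "drive_tool", "data": {"motion": [[-1,[0,0.011,0.04],0],[-1,[0,0.01,0.04],0],[-1,[0,0,0.02],0],[-1,[0,0,0],0],[-1,[0,0,0],0]]}}

```text
clock: 34.12
tcp_pos: [0.4392, -0.0998, 0.2012]
orientation: [2.734, 1.547, 0.0]
force: [0.2, 0.3, 0.5]
finger_gap: 0.0942
finger_force: 0.0
```

```bash
cat >> h.py <<'E'
def rim(c,near,zr=.064):
    """fit of the rim's outer circle (r .033 at height zr) to the blue mask in the picture, near (x,y)"""
    hsv=cv2.cvtColor(c['img'],cv2.COLOR_RGB2HSV); m=cv2.morphologyEx(cv2.inRange(hsv,(88,40,30),(115,200,255)),cv2.MORPH_CLOSE,np.ones((5,5)))
    e=cv2.GaussianBlur(cv2.Canny(cv2.cvtColor(c['img'],cv2.COLOR_RGB2GRAY),30,80),(5,5),0).astype(float)
    best=None; a=np.linspace(0,2*np.pi,120,endpoint=False)
    for dx in np.arange(-.014,.0141,.001):
        for dy in np.arange(-.014,.0141,.001):
            s=0
            for r in (.033,.0295):
                P=np.array([proj(c,(near[0]+dx+r*np.cos(t),near[1]+dy+r*np.sin(t),zr)) for t in a]).round().astype(int)
                ok=(P[:,0]>=0)&(P[:,0]<560)&(P[:,1]>=0)&(P[:,1]<420); s+=e[P[ok,1],P[ok,0]].sum()/len(a)
            if best is None or s>best[0]: best=(s,near[0]+dx,near[1]+dy)
    print('rim',np.round(best,4)); return best
E
python3 - <<'E'
from h import *
c=shot('wrist','w10.png'); b=rim(c,(.4375,-.103)); plan(b[1],b[2],.133,59)
p=proj(c,(b[1],b[2],.064)); print(p)
im=c['img'][:,:,::-1].copy()
for t in np.linspace(0,6.28,60): 
    q=proj(c,(b[1]+.033*np.cos(t),b[2]+.033*np.sin(t),.064)); cv2.circle(im,(int(q[0]),int(q[1])),1,(0,0,255),-1)
cv2.imwrite('pics/w10o.png',im)
E
```

```text
rim [ 1.231167e+02  4.385000e-01 -1.040000e-01]
at [ 0.439 -0.1    0.201] head 59.0 tilt 0.0 gap 0.094 t 34.2 roll/row -0.0 rows 2
0 [-0.002, 0.001, 0.034]
1 [-0.002, 0.0, 0.034]
[277.88847607 254.1886036 ]
```

View pics/w10o.png

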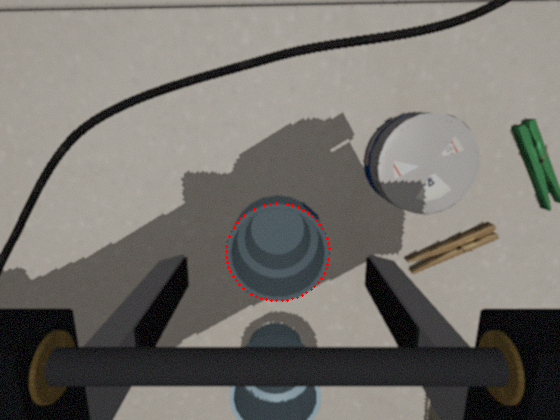

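The rim fit is good (circle centre 278,254). Time to grasp.

{"op": "drive_tool", "data": {"motion": [[-1,[-0.004,0.001,0.03],0],[-1,[0,0,0.03],0],[-1,[0,0,0.008],0],[-1,[0,0,0],0],[0.6,[0,0,0],0]]}}

```text
clock: 34.8
tcp_pos: [0.4383, -0.1042, 0.1338]
orientation: [2.734, 1.545, 0.002]
force: [-0.3, -0.1, 0.2]
finger_gap: 0.0869
finger_force: 0.0
```

{"op": "drive_tool", "data": {"motion": [[1,[0,0,0],0],[1,[0,0,0],0],[1,[0,0,0],0],[1,[0,0,0],0],[1,[0,0,-0.02],0]]}}

```text
clock: 35.42
tcp_pos: [0.4372, -0.1039, 0.1522]
orientation: [-2.734, -1.545, 0.002]
force: [-0.0, 0.1, -0.7]
finger_gap: 0.0666
finger_force: 15.0
```

{"op": "drive_tool", "data": {"motion": [[1,[0,0,-0.04],0],[1,[0,0,-0.05],0],[1,[0,0,-0.05],0],[1,[0,0,0],0],[1,[0,0,0],0]]}}

```text
clock: 36.05
tcp_pos: [0.4374, -0.1041, 0.2923]
orientation: [-2.735, -1.545, 0.001]
force: [-0.4, -0.3, -0.8]
finger_gap: 0.0665
finger_force: 15.0
```

Run:
```python
from h import *
plan(.421,.355,.29,138.3,step=.06)
```

```text
at [ 0.437 -0.104  0.292] head 58.9 tilt 0.0 gap 0.066 t 36.0 roll/row -0.044 rows 10
0 [0.038, -0.025, 0.0]
1 [0.042, -0.02, 0.0]
2 [0.044, -0.013, 0.001]
3 [0.045, -0.008, -0.0]
4 [0.046, -0.001, 0.0]
5 [0.046, 0.006, 0.0]
6 [0.044, 0.011, 0.001]
7 [0.043, 0.018, -0.0]
8 [0.039, 0.023, 0.0]
9 [0.036, 0.028, 0.0]
```

{"op": "drive_tool", "data": {"motion": [[1,[0.038,-0.025,0],-0.044],[1,[0.042,-0.02,0],-0.044],[1,[0.044,-0.013,0.001],-0.044],[1,[0.045,-0.008,0],-0.044],[1,[0.046,-0.001,0],-0.044]]}}

```text
clock: 36.67
tcp_pos: [0.4287, 0.1266, 0.2905]
orientation: [-2.044, -2.384, 0.002]
force: [-0.5, -0.5, 0.1]
finger_gap: 0.0668
finger_force: 15.0
```

{"op": "drive_tool", "data": {"motion": [[1,[0.046,0.006,0],-0.044],[1,[0.044,0.011,0.001],-0.044],[1,[0.043,0.018,0],-0.044],[1,[0.039,0.023,0],-0.044],[1,[0.036,0.028,0],-0.044]]}}

```text
clock: 37.3
tcp_pos: [0.4215, 0.3556, 0.2892]
orientation: [-1.115, -2.935, 0.002]
force: [1.0, -0.4, -0.5]
finger_gap: 0.0669
finger_force: 15.0
```

{"op": "drive_tool", "data": {"motion": [[1,[0,0,0],0],[1,[0,0,0],0],[1,[0,0,0],0],[1,[0,0,0],0],[1,[0,0,0],0]]}}

```text
clock: 37.92
tcp_pos: [0.4222, 0.3541, 0.2908]
orientation: [1.124, 2.933, 0.0]
force: [0.6, -0.8, -0.2]
finger_gap: 0.0668
finger_force: 15.0
```

Run:
```python
from h import *
c=shot('wrist','w11.png'); st(); z=arm.get_obs()['tcp_pos'][2]
b=rim(c,arm.get_obs()['tcp_pos'][:2],z-.133+.064)
import pickle; pickle.dump(c,open('w11.pkl','wb'))
for p in [(.421,.355,.02),(.421,.355,.025)]: print(proj(c,p))
```

```text
{'clock': 37.975, 'tcp_pos': [0.422, 0.354, 0.291], 'orientation': [1.123, 2.934, 0.0], 'force': [0.184, -0.748, 0.06], 'finger_gap': 0.067, 'joint_positions': [-0.11, 0.403, -0.808, 1.792, 0.326, 1.086, -0.193]}
rim [114.4      0.4242   0.3541]
[274.71978005 201.28942225]
[274.69926925 202.32356172]
```

View pics/w11.png

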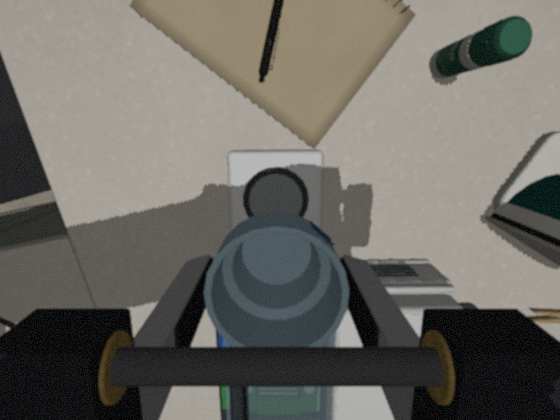

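The cup is held and the rest ring shows partly behind it (x 244-307, top at y≈168). Fitting the ring in that picture.

Run:
```python
from h import *
import pickle; c=pickle.load(open('w11.pkl','rb'))
g=cv2.cvtColor(c['img'],cv2.COLOR_RGB2GRAY)
m=np.zeros_like(g); m[160:212,238:314]=(g<62)[160:212,238:314]
pts=np.argwhere(m)[:,::-1]; 
# outer boundary: topmost dark pixel per column, left/rightmost per row, and inner counterpart
out=[];inn=[]
for x in range(246,306,3):
    r=[y for y in range(160,212) if m[y,x]]
    if r: out.append((x,r[0]))
for y in range(175,212,3):
    r=[x for x in range(238,314) if m[y,x]]
    if r: out+= [(r[0],y),(r[-1],y)]
P=np.array([ray(c,*p,.025)[:2] for p in out])
from scipy.optimize import least_squares
s=least_squares(lambda q:np.hypot(P[:,0]-q[0],P[:,1]-q[1])-q[2],[.421,.355,.03],loss='soft_l1',f_scale=.001); print(s.x.round(4),np.abs(s.fun).mean())
```

```text
[0.42   0.357  0.0313] 0.00031981332632097405
```

{"op": "drive_tool", "data": {"motion": [[1,[0.003,0.001,0.04],0],[1,[0,0,0.04],0],[1,[0,0,0.03],0],[1,[0,0,0.015],0],[1,[0,0,0.005],0]]}}

```text
clock: 38.6
tcp_pos: [0.4205, 0.3573, 0.1605]
orientation: [-1.122, -2.934, 0.0]
force: [-0.0, -0.6, 0.1]
finger_gap: 0.0669
finger_force: 15.0
```

{"op": "drive_tool", "data": {"motion": [[1,[0,0,0.003],0],[1,[0,0,0.003],0],[1,[0,0,0.001],0],[1,[0,0,0],0],[1,[0,0,0],0]]}}

```text
clock: 39.22
tcp_pos: [0.4201, 0.3575, 0.1552]
orientation: [1.122, 2.934, -0.0]
force: [-9.0, -6.9, 20.5]
finger_gap: 0.067
finger_force: 15.1
```

{"op": "drive_tool", "data": {"motion": [[1,[0,0,-0.001],0],[0,[0,0,0],0],[-1,[0,0,0],0],[-1,[0,0,0],0],[-1,[0,0,-0.02],0]]}}

```text
clock: 39.85
tcp_pos: [0.4201, 0.3569, 0.1747]
orientation: [-1.122, -2.933, 0.002]
force: [-0.7, 0.4, 0.6]
finger_gap: 0.0926
finger_force: 0.0
```

{"op": "drive_tool", "data": {"motion": [[-1,[0,0,-0.04],0],[-1,[0,0,-0.05],0],[-1,[0,0,-0.03],0],[-1,[-0.03,0,0],0],[-1,[0,0,0],0]]}}

```text
clock: 40.48
tcp_pos: [0.4442, 0.3359, 0.2961]
orientation: [1.126, 2.931, 0.001]
force: [0.2, -0.1, 1.0]
finger_gap: 0.0945
finger_force: 0.0
```

Run:
```python
from h import *
c=shot('wrist','w12.png'); b=rim(c,(.4205,.3565),.084)
print(find('wrist',c,'cup_a_centre'))
im=c['img'][:,:,::-1].copy()
for z,r,k in((.084,.033,(0,0,255)),(.025,.031,(0,255,0))):
  for t in np.linspace(0,6.28,60): 
    q=proj(c,(b[1]+r*np.cos(t),b[2]+r*np.sin(t),z)); cv2.circle(im,(int(q[0]),int(q[1])),1,k,-1)
cv2.imwrite('pics/w12o.png',im); plan(.3813,-.1948,.26,59)
```

```text
rim [180.5583   0.4175   0.3545]
[([0.421, 0.35, 0.057], 0.87)]
at [0.443 0.337 0.295] head 138.1 tilt 0.0 gap 0.094 t 40.6 roll/row 0.044 rows 10
0 [-0.031, -0.044, 0.004]
1 [-0.037, -0.039, 0.003]
2 [-0.041, -0.033, 0.004]
3 [-0.046, -0.028, 0.003]
4 [-0.05, -0.021, 0.004]
5 [-0.051, -0.014, 0.003]
6 [-0.053, -0.007, 0.004]
7 [-0.054, 0.001, 0.003]
8 [-0.053, 0.008, 0.004]
9 [-0.051, 0.015, 0.003]
```

View pics/w12o.png

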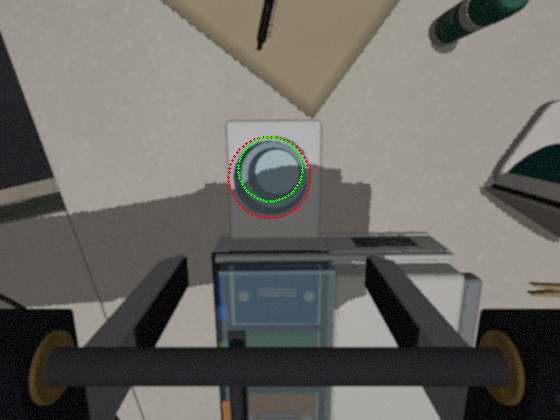

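Cup A stands upright in the rest (rim circle at 270,177) and the hatch is shut. I've now viewed 16 pictures, two over the limit of 14, so from here I'll work from numbers only.

{"op": "drive_tool", "data": {"motion": [[-1,[-0.031,-0.044,0.003],0.044],[-1,[-0.037,-0.039,0.003],0.044],[-1,[-0.041,-0.033,0.003],0.044],[-1,[-0.046,-0.028,0.003],0.044],[-1,[-0.05,-0.021,0.003],0.044]]}}

```text
clock: 41.2
tcp_pos: [0.4113, 0.0699, 0.28]
orientation: [2.054, 2.377, 0.001]
force: [1.2, 0.5, 0.2]
finger_gap: 0.0942
finger_force: 0.0
```

{"op": "drive_tool", "data": {"motion": [[-1,[-0.051,-0.014,0.003],0.044],[-1,[-0.053,-0.007,0.003],0.044],[-1,[-0.054,0.001,0.003],0.044],[-1,[-0.053,0.008,0.003],0.044],[-1,[-0.051,0.015,0.003],0.044]]}}

```text
clock: 41.82
tcp_pos: [0.3809, -0.1954, 0.2651]
orientation: [2.737, 1.541, 0.001]
force: [0.1, 0.4, -0.1]
finger_gap: 0.0943
finger_force: 0.0
```

{"op": "drive_tool", "data": {"motion": [[-1,[0,0,0.03],0],[-1,[0,0,0.03],0],[-1,[0,0,0],0],[-1,[0,0,0],0],[-1,[0,0,0],0]]}}

```text
clock: 42.45
tcp_pos: [0.3816, -0.1946, 0.2058]
orientation: [2.734, 1.545, 0.001]
force: [0.1, 0.3, -0.6]
finger_gap: 0.0945
finger_force: 0.0
```

Run:
```python
from h import *
c=shot('wrist','w13.png'); b=rim(c,(.3813,-.1948)); cups(c); print(find('wrist',c,'cup_a_centre')); plan(b[1],b[2],.133,59)
```

```text
rim [133.1833   0.3803  -0.1968]
cupblob [226, 194, 99, 101, 7720] [275. 245.] [ 0.379 -0.198]
cupblob [265, 326, 52, 21, 807] [289.4 337.7] [ 0.351 -0.266]
cupblob [250, 385, 86, 35, 2713] [292.2 402. ] [ 0.324 -0.316]
[]
at [ 0.381 -0.195  0.205] head 58.9 tilt 0.1 gap 0.094 t 42.5 roll/row -0.0 rows 2
0 [-0.001, 0.0, 0.036]
1 [-0.001, 0.0, 0.036]
```

{"op": "drive_tool", "data": {"motion": [[-1,[-0.002,0,0.03],0],[-1,[0,0,0.03],0],[-1,[0,0,0.012],0],[-1,[0,0,0],0],[0.6,[0,0,0],0]]}}

```text
clock: 43.18
tcp_pos: [0.3804, -0.1965, 0.1336]
orientation: [2.734, 1.545, 0.001]
force: [0.2, -0.1, -0.2]
finger_gap: 0.0872
finger_force: 0.0
```

{"op": "drive_tool", "data": {"motion": [[1,[0,0,0],0],[1,[0,0,0],0],[1,[0,0,0],0],[1,[0,0,0],0],[1,[0,0,-0.02],0]]}}

```text
clock: 43.8
tcp_pos: [0.3795, -0.1961, 0.1523]
orientation: [-2.734, -1.544, 0.002]
force: [0.3, -0.5, -0.3]
finger_gap: 0.0666
finger_force: 15.0
```

{"op": "drive_tool", "data": {"motion": [[1,[0,0,-0.04],0],[1,[0,0,-0.05],0],[1,[0,0,-0.05],0],[1,[0,0,0],0],[1,[0,0,0],0]]}}

```text
clock: 44.42
tcp_pos: [0.3797, -0.1963, 0.2923]
orientation: [-2.735, -1.545, 0.0]
force: [-0.2, -0.2, -0.9]
finger_gap: 0.0664
finger_force: 15.0
```

Run:
```python
from h import *
plan(.4203,.357,.29,138.3,step=.06)
```

```text
at [ 0.38  -0.196  0.292] head 58.9 tilt 0.0 gap 0.066 t 44.4 roll/row -0.044 rows 10
0 [0.049, -0.025, 0.0]
1 [0.053, -0.018, 0.0]
2 [0.054, -0.011, 0.001]
3 [0.056, -0.003, -0.0]
4 [0.055, 0.005, 0.0]
5 [0.054, 0.012, 0.0]
6 [0.052, 0.02, 0.001]
7 [0.049, 0.027, -0.0]
8 [0.044, 0.033, 0.0]
9 [0.04, 0.039, 0.0]
```

{"op": "drive_tool", "data": {"motion": [[1,[0.049,-0.025,0],-0.044],[1,[0.053,-0.018,0],-0.044],[1,[0.054,-0.011,0],-0.044],[1,[0.056,-0.003,0],-0.044],[1,[0.055,0.005,0],-0.044]]}}

```text
clock: 45.05
tcp_pos: [0.3996, 0.082, 0.2917]
orientation: [-2.044, -2.384, 0.002]
force: [1.3, -0.3, -0.9]
finger_gap: 0.0662
finger_force: 15.0
```

{"op": "drive_tool", "data": {"motion": [[1,[0.054,0.012,0],-0.044],[1,[0.052,0.02,0],-0.044],[1,[0.049,0.027,0],-0.044],[1,[0.044,0.033,0],-0.044],[1,[0.04,0.039,0],-0.044]]}}

```text
clock: 45.68
tcp_pos: [0.4211, 0.3588, 0.2912]
orientation: [-1.116, -2.935, 0.002]
force: [0.3, -0.6, -0.2]
finger_gap: 0.0661
finger_force: 15.0
```

{"op": "drive_tool", "data": {"motion": [[1,[0,0,0],0],[1,[0,0,0],0],[1,[0,0,0],0],[1,[0,0,0],0],[1,[0,0,0],0]]}}

```text
clock: 46.3
tcp_pos: [0.4216, 0.3568, 0.2929]
orientation: [1.124, 2.933, 0.0]
force: [-0.8, 0.5, -1.3]
finger_gap: 0.0664
finger_force: 15.0
```

Run:
```python
from h import *
c=shot('wrist','w14.png'); o=arm.get_obs(); rim(c,o['tcp_pos'][:2],o['tcp_pos'][2]-.069); cups(c); plan(.4203,.357,.2,138.3)
```

```text
rim [111.825    0.4235   0.357 ]
cupblob [203, 173, 147, 175, 18381] [274.6 272.5] [0.468 0.315]
at [0.422 0.357 0.293] head 138.1 tilt 0.0 gap 0.066 t 46.4 roll/row -0.001 rows 2
0 [0.0, -0.0, 0.046]
1 [0.001, -0.001, 0.047]
```

{"op": "drive_tool", "data": {"motion": [[1,[0.001,0,0.04],0],[1,[0,0,0.03],0],[1,[0,0,0.015],0],[1,[0,0,0.01],0],[1,[0,0,0.005],0]]}}

```text
clock: 46.98
tcp_pos: [0.4207, 0.3581, 0.1928]
orientation: [1.123, 2.934, 0.0]
force: [-1.2, 0.1, -0.2]
finger_gap: 0.0663
finger_force: 14.8
```

{"op": "drive_tool", "data": {"motion": [[1,[0,0,0.003],0],[1,[0,0,0.003],0],[1,[0,0,0.001],0],[1,[0,0,0],0],[1,[0,0,0],0]]}}

```text
clock: 47.6
tcp_pos: [0.4206, 0.3583, 0.1864]
orientation: [1.122, 2.934, 0.001]
force: [-2.5, -2.3, 9.4]
finger_gap: 0.0665
finger_force: 14.9
```

Seated at the expected height (.186). Release and fetch the third cup.

{"op": "drive_tool", "data": {"motion": [[1,[0,0,0],0],[0,[0,0,0],0],[-1,[0,0,0],0],[-1,[0,0,0],0],[-1,[0,0,-0.02],0]]}}

```text
clock: 48.22
tcp_pos: [0.4202, 0.3577, 0.2056]
orientation: [-1.122, -2.933, 0.002]
force: [-0.3, 0.3, 0.3]
finger_gap: 0.0922
finger_force: 0.0
```

{"op": "drive_tool", "data": {"motion": [[-1,[0,0,-0.04],0],[-1,[0,0,-0.04],0],[-1,[0,0,-0.02],0],[-1,[-0.03,0,0],0],[-1,[0,0,0],0]]}}

```text
clock: 48.85
tcp_pos: [0.4444, 0.3364, 0.3059]
orientation: [1.127, 2.932, -0.001]
force: [-0.5, -0.4, -1.0]
finger_gap: 0.0943
finger_force: 0.0
```

Run:
```python
from h import *
c=shot('wrist','w15.png'); rim(c,(.4205,.357),.116); cups(c); print(find('wrist',c,'cup_a_centre')); plan(.3321,-.2994,.27,59)
```

```text
rim [147.7583   0.4175   0.352 ]
cupblob [227, 140, 83, 88, 5057] [268.3 187.1] [0.427 0.344]
cupblob [217, 258, 117, 89, 7230] [272.8 294.7] [0.512 0.273]
[([0.408, 0.381, 0.082], 0.43)]
at [0.443 0.338 0.306] head 138.1 tilt 0.0 gap 0.094 t 49.0 roll/row 0.029 rows 15
0 [-0.023, -0.037, 0.002]
1 [-0.026, -0.034, 0.003]
2 [-0.029, -0.032, 0.002]
3 [-0.032, -0.029, 0.003]
4 [-0.035, -0.025, 0.002]
5 [-0.036, -0.023, 0.002]
6 [-0.039, -0.019, 0.003]
7 [-0.04, -0.016, 0.002]
8 [-0.042, -0.011, 0.002]
9 [-0.042, -0.008, 0.003]
10 [-0.043, -0.004, 0.002]
11 [-0.043, 0.0, 0.003]
12 [-0.043, 0.004, 0.002]
13 [-0.043, 0.008, 0.002]
14 [-0.041, 0.012, 0.003]
```

{"op": "drive_tool", "data": {"motion": [[-1,[-0.023,-0.037,0.002],0.029],[-1,[-0.026,-0.034,0.003],0.029],[-1,[-0.029,-0.032,0.002],0.029],[-1,[-0.032,-0.029,0.003],0.029],[-1,[-0.035,-0.025,0.002],0.029]]}}

```text
clock: 49.58
tcp_pos: [0.4062, 0.1246, 0.2936]
orientation: [-1.758, -2.603, 0.0]
force: [1.1, 0.4, -0.0]
finger_gap: 0.0939
finger_force: 0.0
```

{"op": "drive_tool", "data": {"motion": [[-1,[-0.036,-0.023,0.002],0.029],[-1,[-0.039,-0.019,0.003],0.029],[-1,[-0.04,-0.016,0.002],0.029],[-1,[-0.042,-0.011,0.002],0.029],[-1,[-0.042,-0.008,0.003],0.029]]}}

```text
clock: 50.2
tcp_pos: [0.3709, -0.0877, 0.2818]
orientation: [2.301, 2.139, 0.0]
force: [0.2, 0.0, -0.0]
finger_gap: 0.0942
finger_force: 0.0
```

{"op": "drive_tool", "data": {"motion": [[-1,[-0.043,-0.004,0.002],0.029],[-1,[-0.043,0,0.003],0.029],[-1,[-0.043,0.004,0.002],0.029],[-1,[-0.043,0.008,0.002],0.029],[-1,[-0.041,0.012,0.003],0.029]]}}

```text
clock: 50.82
tcp_pos: [0.3371, -0.3008, 0.2696]
orientation: [-2.724, -1.564, -0.0]
force: [1.0, -0.5, 0.7]
finger_gap: 0.0942
finger_force: 0.0
```

{"op": "drive_tool", "data": {"motion": [[-1,[0,0,0.03],0],[-1,[0,0,0.035],0],[-1,[0,0,0],0],[-1,[0,0,0],0],[-1,[0,0,0],0]]}}

```text
clock: 51.45
tcp_pos: [0.3376, -0.3004, 0.206]
orientation: [2.721, 1.566, 0.001]
force: [0.6, 0.0, 1.5]
finger_gap: 0.094
finger_force: 0.0
```

Run:
```python
from h import *
c=shot('wrist','w16.png'); b=rim(c,(.3321,-.2994)); cups(c); print(find('wrist',c,'cup_a_centre')); plan(b[1],b[2],.133,59)
```

```text
rim [142.225    0.3311  -0.3024]
cupblob [219, 197, 99, 101, 7665] [268.5 247.4] [ 0.331 -0.303]
[]
at [ 0.337 -0.3    0.206] head 59.8 tilt 0.1 gap 0.095 t 51.5 roll/row 0.002 rows 2
0 [-0.002, -0.002, 0.036]
1 [-0.003, -0.002, 0.037]
```

{"op": "drive_tool", "data": {"motion": [[-1,[-0.004,-0.004,0.03],0],[-1,[0,0,0.03],0],[-1,[0,0,0.012],0],[-1,[0,0,0],0],[0.6,[0,0,0],0]]}}

```text
clock: 52.18
tcp_pos: [0.332, -0.3019, 0.1336]
orientation: [2.722, 1.566, 0.001]
force: [0.3, -0.1, 0.7]
finger_gap: 0.0874
finger_force: 0.0
```

{"op": "drive_tool", "data": {"motion": [[1,[0,0,0],0],[1,[0,0,0],0],[1,[0,0,0],0],[1,[0,0,0],0],[1,[0,0,-0.02],0]]}}

```text
clock: 52.8
tcp_pos: [0.3311, -0.3012, 0.1522]
orientation: [-2.721, -1.566, 0.001]
force: [-0.1, 0.2, -0.0]
finger_gap: 0.0656
finger_force: 14.8
```

{"op": "drive_tool", "data": {"motion": [[1,[0,0,-0.04],0],[1,[0,0,-0.05],0],[1,[0,0,-0.06],0],[1,[0,0,-0.02],0],[1,[0,0,0],0]]}}

```text
clock: 53.42
tcp_pos: [0.3318, -0.3019, 0.3239]
orientation: [2.721, 1.565, 0.001]
force: [-0.5, 1.3, -1.9]
finger_gap: 0.0653
finger_force: 14.8
```

Run:
```python
from h import *
plan(.42,.3575,.32,138.3,step=.06)
```

```text
at [ 0.332 -0.302  0.324] head 59.8 tilt 0.2 gap 0.065 t 53.4 roll/row -0.029 rows 15
0 [0.041, -0.017, 0.0]
1 [0.042, -0.013, 0.001]
2 [0.044, -0.009, -0.0]
3 [0.044, -0.006, 0.0]
4 [0.044, -0.001, 0.0]
5 [0.044, 0.003, 0.001]
6 [0.044, 0.007, -0.0]
7 [0.043, 0.01, 0.0]
8 [0.042, 0.015, 0.0]
9 [0.04, 0.018, 0.001]
10 [0.039, 0.022, -0.0]
11 [0.036, 0.026, 0.0]
12 [0.034, 0.029, 0.0]
13 [0.031, 0.031, 0.001]
14 [0.028, 0.034, -0.0]
```

{"op": "drive_tool", "data": {"motion": [[1,[0.041,-0.017,0],-0.029],[1,[0.042,-0.013,0],-0.029],[1,[0.044,-0.009,0],-0.029],[1,[0.044,-0.006,0],-0.029],[1,[0.044,-0.001,0],-0.029]]}}

```text
clock: 54.05
tcp_pos: [0.3606, -0.0805, 0.3216]
orientation: [-2.295, -2.144, 0.001]
force: [0.1, -1.2, -0.7]
finger_gap: 0.0654
finger_force: 14.8
```

{"op": "drive_tool", "data": {"motion": [[1,[0.044,0.003,0],-0.029],[1,[0.044,0.007,0],-0.029],[1,[0.043,0.01,0],-0.029],[1,[0.042,0.015,0],-0.029],[1,[0.04,0.018,0],-0.029]]}}

```text
clock: 54.68
tcp_pos: [0.39, 0.1386, 0.3217]
orientation: [-1.752, -2.607, 0.001]
force: [0.6, -0.9, 0.4]
finger_gap: 0.0658
finger_force: 14.8
```

{"op": "drive_tool", "data": {"motion": [[1,[0.039,0.022,0],-0.029],[1,[0.036,0.026,0],-0.029],[1,[0.034,0.029,0],-0.029],[1,[0.031,0.031,0.001],-0.029],[1,[0.028,0.034,0],-0.029]]}}

```text
clock: 55.3
tcp_pos: [0.4203, 0.3582, 0.3201]
orientation: [-1.118, -2.934, 0.002]
force: [0.3, 0.0, -0.4]
finger_gap: 0.0653
finger_force: 14.8
```

{"op": "drive_tool", "data": {"motion": [[1,[0,0,0.03],0],[1,[0,0,0],0],[1,[0,0,0],0],[1,[0,0,0],0],[1,[0,0,0],0]]}}

```text
clock: 55.92
tcp_pos: [0.4207, 0.3569, 0.2924]
orientation: [1.123, 2.933, 0.001]
force: [0.2, -0.8, -0.2]
finger_gap: 0.0653
finger_force: 14.8
```

Run:
```python
from h import *
c=shot('wrist','w17.png'); o=arm.get_obs(); rim(c,o['tcp_pos'][:2],o['tcp_pos'][2]-.0695); cups(c); plan(.42,.3575,.23,138.3)
```

```text
rim [106.5167   0.4226   0.3569]
cupblob [204, 174, 145, 174, 18523] [274.2 272.5] [0.467 0.315]
at [0.421 0.357 0.292] head 138.1 tilt 0.0 gap 0.066 t 56.0 roll/row -0.001 rows 2
0 [0.0, 0.0, 0.031]
1 [0.001, 0.0, 0.031]
```

{"op": "drive_tool", "data": {"motion": [[1,[0.001,0,0.03],0],[1,[0,0,0.015],0],[1,[0,0,0.01],0],[1,[0,0,0.008],0],[1,[0,0,0.005],0]]}}

```text
clock: 56.6
tcp_pos: [0.4196, 0.3575, 0.2233]
orientation: [-1.123, -2.934, 0.001]
force: [0.3, 0.1, -0.7]
finger_gap: 0.0689
finger_force: 15.0
```

{"op": "drive_tool", "data": {"motion": [[1,[0,0,0.003],0],[1,[0,0,0.003],0],[1,[0,0,0.001],0],[1,[0,0,0],0],[1,[0,0,0],0]]}}

```text
clock: 57.22
tcp_pos: [0.4199, 0.3582, 0.2177]
orientation: [1.122, 2.934, 0.002]
force: [-2.0, -2.1, 12.9]
finger_gap: 0.0682
finger_force: 19.4
```

{"op": "drive_tool", "data": {"motion": [[1,[0,0,0],0],[0.2,[0,0,0],0],[-1,[0,0,0],0],[-1,[0,0,0],0],[-1,[0,0,-0.02],0]]}}

```text
clock: 57.85
tcp_pos: [0.4193, 0.3574, 0.2366]
orientation: [-1.122, -2.933, 0.003]
force: [-2.6, -2.3, 2.0]
finger_gap: 0.0929
finger_force: 0.9
```

{"op": "drive_tool", "data": {"motion": [[-1,[0,0,-0.04],0],[-1,[0,0,-0.04],0],[-1,[0,0,-0.02],0],[-1,[-0.03,0,0],0],[-1,[0,0,0],0]]}}

```text
clock: 58.48
tcp_pos: [0.4434, 0.3361, 0.3367]
orientation: [1.127, 2.932, -0.001]
force: [-0.3, 0.3, -0.3]
finger_gap: 0.0942
finger_force: 0.0
```

Run:
```python
from h import *
c=shot('wrist','w18.png'); cups(c)
for z in(.084,.1,.116,.132,.148,.164): print(z,end=' '); rim(c,(.418,.354),z)
for n in ('scene','top'):
    s=shot(n,n+'9.png'); print(n,find(n,s,'cup_a_centre')); print(find(n,s,'hatch_grip')); cups(s)
    for z in(.02,.052,.084,.116,.148): print(z,proj(s,(.4203,.357,z)).round(1))
    if n=='scene':
        hsv=cv2.cvtColor(s['img'],cv2.COLOR_RGB2HSV); m=cv2.inRange(hsv,(88,40,40),(115,180,255)); u,v=proj(s,(.4203,.357,.1)).astype(int)
        for y in range(v-60,v+60,5):
            xs=np.flatnonzero(m[y,max(u-60,0):u+60])
            if len(xs)>4: print(y,xs[0]+max(u-60,0),xs[-1]+max(u-60,0))
```

```text
cupblob [221, 139, 87, 85, 4683] [261.4 185. ] [0.423 0.336]
cupblob [222, 248, 105, 99, 6303] [274.8 282.9] [0.513 0.273]
0.084 rim [132.3167   0.41     0.348 ]
0.1 rim [130.2917   0.413    0.35  ]
0.116 rim [130.2667   0.414    0.346 ]
0.132 rim [132.275   0.414   0.347]
0.148 rim [147.2583   0.411    0.351 ]
0.164 rim [114.85    0.412   0.354]
scene [([0.397, 0.378, 0.063], 0.65)]
[([0.545, 0.243, 0.099], 0.62)]
cupblob [201, 0, 125, 94, 2286] [260.7  45.4] [ 1.688 -1.313]
cupblob [420, 8, 54, 94, 1953] [443.   54.1] [ 0.715 -1.841]
cupblob [156, 99, 59, 47, 899] [186.3 123.2] [ 1.198 -0.257]
cupblob [384, 110, 145, 219, 6748] [451.1 242.7] [ 0.058 -0.197]
cupblob [188, 223, 45, 95, 2060] [209.7 278.5] [0.478 0.307]
0.02 [212.8 310.2]
0.052 [211.5 301.3]
0.084 [210.1 291.9]
0.116 [208.7 282.2]
0.148 [207.2 272. ]
237 188 224
242 189 224
247 188 224
252 188 226
257 188 227
262 188 231
267 188 232
272 190 227
277 198 226
282 197 225
287 197 225
292 197 225
297 198 224
302 198 224
307 200 222
312 201 220
317 206 214
top [([0.396, 0.329, 0.077], 0.51)]
[([0.606, 0.191, 0.101], 0.87)]
cupblob [140, 79, 156, 300, 15690] [224.9 231.7] [0.312 0.174]
cupblob [449, 127, 44, 44, 856] [468.7 151.2] [ 0.973 -0.54 ]
cupblob [444, 185, 46, 41, 952] [466.1 204.8] [ 0.757 -0.589]
0.02 [194.7 189.8]
0.052 [193.2 186.7]
0.084 [191.5 183.4]
0.116 [189.9 180. ]
0.148 [188.1 176.5]
```

Run:
```python
from h import *
c=shot('wrist','w19.png'); st()
a=np.linspace(0,2*np.pi,90)
for X in [(.4203,.357,.148),(.415,.353,.148),(.4203,.357,.143)]:
    P=np.array([proj(c,(X[0]+.033*np.cos(t),X[1]+.033*np.sin(t),X[2])) for t in a]); print(X,P.min(0).round(),P.max(0).round())
im=c['img'][130:240:3,205:325:2]; hsv=cv2.cvtColor(np.ascontiguousarray(im),cv2.COLOR_RGB2HSV)
g=cv2.cvtColor(np.ascontiguousarray(im),cv2.COLOR_RGB2GRAY)
ch=' .:-=+*#%@'
for r in g: print(''.join(ch[min(9,int(v)//26)] for v in r))
```

```text
{'clock': 58.875, 'tcp_pos': [0.442, 0.338, 0.337], 'orientation': [-1.121, -2.934, 0.0], 'force': [0.085, 0.349, -0.217], 'finger_gap': 0.094, 'joint_positions': [0.05, 0.412, -0.972, 1.724, 0.362, 1.199, -0.177]}
(0.4203, 0.357, 0.148) [231. 144.] [318. 230.]
(0.415, 0.353, 0.148) [222. 142.] [309. 229.]
(0.4203, 0.357, 0.143) [231. 144.] [317. 229.]
++++++++++++++******************************************++++
++++++++++++++******************************************++*+
+++++*+*++++++******************************************++++
++++++*++++++++****************+++====+*****************++++
+++++++++++++++******************+==--==-=+*************++++
*+**+++*+++++++******+++=--==+=+++***+====--=***********++++
*+***++++++++++***+=::-=++++++++===++***=-==--+*********++++
++++++++++++++*+=-::==++++===---=======+*+==+=:-+*******++++
+**+*++++++++*+:.:-=+++=-:::=+++++++====+**+-++:=*******+*+*
*++*+++*+++*+-::-=+++=:::-+***********++==+**-++-=*****++*++
+*++*+++++*+-.:-=++=-:::+***************+===*+-++-+*****++++
+++++++*+*+:.::=++=-::-+******************==+*+-++-===*++*++
*+++++++*+-::
[... 811 characters left out ...]
::::::::--:::::--------------
------------:::::::::--:--:-::::-::---:--:::-:--------------
--------------::::::::::-----:-----:--:::::-----------------
---------------::::::::::::--::-::::::::::----------=-------
-----------------:::::::::::::::::::::::--------------------
-------------------:::::::::::::::::::----------------------
------------------------:::::::::---------------------------
------------------------------------------------------------
-----------::-::---------------------------------------:----
----------::::::::::::::::::::::::::::::::::::::::::::::::::
---------:::::::::::::::::::::::::::::::::::::::::::::::::::
---------:::::::::::::-:::::::::::::::::::::::::::::::::::::
```

The top cup seems to lean slightly: the gap grew from 65 to 68 mm as it went in. I'll regrip it, lift it a little and reseat it.

{"op": "drive_tool", "data": {"motion": [[-1,[0.03,-0.003,0],0],[-1,[0,0,0.04],0],[-1,[0,0,0.04],0],[-1,[0,0,0.035],0],[-1,[0,0,0],0]], "grip_force": 8}}

```text
clock: 59.5
tcp_pos: [0.4168, 0.3551, 0.2201]
orientation: [-1.12, -2.932, 0.004]
force: [1.0, 0.1, 1.0]
finger_gap: 0.094
finger_force: 0.0
```

{"op": "drive_tool", "data": {"motion": [[0.2,[0,0,0],0],[0.45,[0,0,0],0],[1,[0,0,0],0],[1,[0,0,0],0],[1,[0,0,0],0]]}}

```text
clock: 60.12
tcp_pos: [0.4179, 0.3557, 0.2222]
orientation: [1.122, 2.934, 0.001]
force: [0.3, -1.0, 6.7]
finger_gap: 0.0649
finger_force: 8.0
```

{"op": "drive_tool", "data": {"motion": [[1,[0,0,-0.006],0],[1,[0,0,-0.006],0],[1,[0,0,-0.004],0],[1,[0,0,0],0],[1,[0,0,0],0]]}}

```text
clock: 60.75
tcp_pos: [0.4177, 0.3554, 0.2376]
orientation: [-1.123, -2.934, 0.0]
force: [0.0, -0.6, -0.6]
finger_gap: 0.0651
finger_force: 7.9
```

{"op": "drive_tool", "data": {"motion": [[1,[0,0,0.005],0],[1,[0,0,0.005],0],[1,[0,0,0.003],0],[1,[0,0,0],0],[1,[0,0,0],0]]}}

```text
clock: 61.38
tcp_pos: [0.4177, 0.3556, 0.2248]
orientation: [-1.122, -2.934, -0.0]
force: [0.8, -0.5, -0.3]
finger_gap: 0.0651
finger_force: 7.9
```

{"op": "drive_tool", "data": {"motion": [[1,[0,0,0.003],0],[1,[0,0,0.002],0],[1,[0,0,0.001],0],[1,[0,0,0],0],[1,[0,0,0],0]]}}

```text
clock: 62.0
tcp_pos: [0.4179, 0.3562, 0.2195]
orientation: [1.122, 2.934, 0.003]
force: [-0.8, 0.0, 9.9]
finger_gap: 0.0659
finger_force: 8.2
```

{"op": "drive_tool", "data": {"motion": [[1,[0,0,-0.001],0],[0.2,[0,0,0],0],[-1,[0,0,0],0],[-1,[0,0,0],0],[-1,[0,0,0],0]]}}

```text
clock: 62.62
tcp_pos: [0.4177, 0.3555, 0.2196]
orientation: [-1.123, -2.934, 0.0]
force: [-0.0, 0.2, -0.0]
finger_gap: 0.092
finger_force: 0.0
```

{"op": "drive_tool", "data": {"motion": [[-1,[0,0,-0.04],0],[-1,[0,0,-0.05],0],[-1,[0,0,-0.025],0],[-1,[-0.03,0.003,0],0],[-1,[0,0,0],0]]}}

```text
clock: 63.25
tcp_pos: [0.4436, 0.3363, 0.3346]
orientation: [1.127, 2.932, -0.0]
force: [-0.3, 0.1, -0.5]
finger_gap: 0.0942
finger_force: 0.0
```

Run:
```python
from h import *
c=shot('wrist','w20.png'); st(); cups(c); rim(c,(.418,.355),.148)
a=np.linspace(0,2*np.pi,90)
for X in [(.4203,.357,.148)]:
    P=np.array([proj(c,(X[0]+.033*np.cos(t),X[1]+.033*np.sin(t),X[2])) for t in a]); print(X,P.min(0).round(),P.max(0).round())
im=c['img'][130:240:3,205:325:2]; g=cv2.cvtColor(np.ascontiguousarray(im),cv2.COLOR_RGB2GRAY)
ch=' .:-=+*#%@'
for r in g: print(''.join(ch[min(9,int(v)//26)] for v in r))
```

```text
{'clock': 63.3, 'tcp_pos': [0.443, 0.337, 0.334], 'orientation': [-1.125, -2.933, 0.0], 'force': [-0.331, -0.218, -0.284], 'finger_gap': 0.094, 'joint_positions': [0.052, 0.415, -0.973, 1.727, 0.366, 1.196, -0.179]}
cupblob [227, 141, 84, 84, 4712] [267.  185.8] [0.427 0.34 ]
cupblob [221, 248, 108, 99, 6409] [274.9 283.8] [0.513 0.273]
rim [161.55    0.415   0.355]
(0.4203, 0.357, 0.148) [230. 140.] [318. 228.]
++++++++++++++******************************************++*+
*+++++++++++++******************************************++++
++++++++++++++***********************++*****************++++
+**+++*+++++++************************+--=+*************++++
+****+++++++++**********+=------=====+***+=-=***********++++
+++*+++++*++++******++-::-===+++=+=++===+***=-=*********++++
*++++++*++*++=+*+*+=::-=+=+++===-----======+**--+*******++++
+++++++*+++++++**+:.:=++++=-:::=+++++++===+=+**+-*******++++
+***+++*++++++*+=::-=+++=:::=+***********+====+*+=******++++
+++*+++++*+++*+:::-+++=-::-+***************+=+=+*+=****+++++
**++++++++++*+:::-=++=:::=******************+===+*+=****++++
++++++**+*+**
[... 872 characters left out ...]
::::::::-----::::------------
----------------::::::::::--------:-:-----:::::-------------
------------------::::::::::::------:::::::::---------------
--------------------:::::::::::::::::::.:::-----------------
----------------------:::::::::::::::::::-------------------
--------------------------:::::::::::-----------------------
------------------------------------------------------------
-----------:-:----------------------------------------------
----------:::::::--:--::::::::::::::::::::::::::::::::::::::
----------::::::::::::::::::::::::::::::::::::::::::::::::::
---------:::::::::::::::::::::::::::::::-:::::::::::::::::::
--------:::::::::::::::::::::::::::.::::...:.:....:.....::::
```

{"op": "drive_tool", "data": {"motion": [[-1,[-0.02,-0.05,-0.02],0],[-1,[-0.02,-0.055,0],0],[-1,[-0.03,-0.05,0],0],[-1,[-0.05,-0.02,0],0],[-1,[-0.05,-0.02,0],0]]}}

```text
clock: 63.92
tcp_pos: [0.4393, 0.0797, 0.3552]
orientation: [1.121, 2.933, -0.001]
force: [0.6, 0.7, -0.4]
finger_gap: 0.0938
finger_force: 0.0
```

{"op": "drive_tool", "data": {"motion": [[-1,[-0.06,0,0],0],[-1,[-0.06,0,0],0],[-1,[-0.05,0,0],0],[-1,[0,0,0],0],[-1,[0,0,0],0]]}}

```text
clock: 64.55
tcp_pos: [0.5656, -0.0311, 0.3545]
orientation: [-1.12, -2.934, -0.001]
force: [-0.0, 0.4, 0.0]
finger_gap: 0.094
finger_force: 0.0
```

Run:
```python
from h import *
st()
c=shot('wrist','w21.png'); s=shot('top','t9.png'); sc=shot('scene','s9.png')
for n,k in(('wrist',c),('top',s),('scene',sc)):
    print(n,'hatch',find(n,k,'hatch_grip'),'cup',find(n,k,'cup_a_centre'),'can',find(n,k,'starch_can',1))
    p=proj(k,(.534,.2075,.12)); q=proj(k,(.534-.0373,.2075+.0333,.12)); print('bar expected',p.round(1),q.round(1))
    g=cv2.cvtColor(k['img'],cv2.COLOR_RGB2GRAY); x,y=p.astype(int); r=22
    if 30<x<530 and 30<y<390:
        w=g[y-r:y+r,x-r:x+r]; m=(w<45).astype(np.uint8); kk,l,stt,ce=cv2.connectedComponentsWithStats(m)
        for i in range(1,kk):
            if stt[i,4]>20: 
                u=ce[i]+[x-r,y-r]; print('dark',stt[i].tolist(),u.round(1),ray(k,*u,.115)[:2].round(3))
```

```text
{'clock': 64.55, 'tcp_pos': [0.566, -0.031, 0.355], 'orientation': [-1.12, -2.934, -0.001], 'force': [-0.006, 0.412, 0.019], 'finger_gap': 0.094, 'joint_positions': [0.665, 0.375, -0.846, 1.679, 0.295, 1.222, 0.593]}
wrist hatch [([0.6, 0.194, 0.098], 0.64), ([0.596, 0.192, 0.101], 0.35)] cup [([0.548, -0.103, 0.04], 0.56), ([0.599, 0.188, 0.097], 0.27)] can [([0.638, 0.045, 0.165], 0.71)]
bar expected [478.6 -19.6] [488.3 -97.2]
top hatch [([0.559, 0.231, 0.1], 0.95)] cup [] can [([0.573, 0.274, 0.093], 0.41)]
bar expected [241.3 168.2] [228.4 173.5]
dark [11, 19, 26, 11, 50] [242.1 170.2] [0.53  0.203]
scene hatch [([0.546, 0.244, 0.1], 0.97)] cup [([0.637, 0.062, 0.11], 0.67), ([0.398, 0.377, 0.065], 0.58)] can [([0.638, 0.061, 0.113], 0.66)]
bar expected [219.6 227.8] [220.8 240.3]
dark [21, 36, 5, 6, 23] [219.8 243.8] [0.494 0.248]
```

```bash
python3 -c "
from h import *
print(sign_off())"
```

```text
the job is handed in; nothing more can be done
None
```

I handed the job in at about 65 s. My measurements show all three cartridges home in their bays, the hatch shut, and the three blue cups stacked on the cup rest (the top one reseated once). I never deliberately touched the candle, can or pot, but I didn't re-measure them at the end. `sign_off()` returned no verdict, and I viewed 16 pictures, two over the limit of 14.

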